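# Lock the wire reel with the over-centre clamp and its extension bar

### The arm

A 7-joint arm with a two-finger parallel gripper is mounted at the origin on the work surface. World frame = base frame: x ahead of the robot, y to its left, z up, the work surface at z = 0. Lengths are in mm, angles in rad, forces in N, time in s.
With the tool pointing down it reaches from about 425 to 1025 mm from the base axis. Payload 3.6 kg.
Tool frame: the origin (TCP) lies between the finger pads; the fingertips stand ahead of it and the grasp point (between the pads) lies 8 mm behind it (arm.tips_ahead is the x of the fingertips in the tool frame, in mm); x points along the fingers, y is the direction in which the jaws open and shut, and the axes are right-handed (so a half turn about x gives the same grasp; the last joint's range is limited). The gripper opens to 85 mm and grips with 20 to 120 N. Pads are 22 mm wide; open, the fingers measure 114 mm over their backs; the gripper's body (76 mm by 85 mm) begins 54 mm behind the grasp point. The pads swing forward as they close: fully open they stand 13 mm farther back than shut.
Start: joints at [-1.389, 0.591, 0.048, 1.609, -0.033, 0.943, -0.034], TCP at [196.728, 697.802, 213.702] pointing down, gripper open.
Joint ranges: [-2.69, 2.69], [-0.47, 2.24], [-1.27, 1.36], [0.19, 2.51], [-1.53, 4.68], [0.08, 2.07], [-3.09, 3.09]. Speed limits (rad/s): [2.57, 2.57, 3.14, 3.14, 3.14, 3.14, 3.14].

### API

Orientations are given as a unit quaternion [w, x, y, z].
In Python, from bench import arm gives the robot as it stands. The module is installed in compiled form; this text tells all that it offers.
- The arm moves only by the tool carry_out, never from a script. Its argument "rows" is a list of rows, each an object of numbers: "x", "y", "z": the shift along the tool's x, y, z as a fraction of full scale; "rx", "ry", "rz": the turn, a rotation vector about the tool's x, y, z as a fraction of full scale. A call has 1 to 5 rows; each row is the pose to reach, as a shift and turn from the pose commanded when the call began, along the tool's axes at that moment; what a row does not reach only later rows make up. Full scale, the value 1, is 0.5 m for a shift and 90 degrees for a turn. A row lasts 1/10 s, in which the tool goes at most 50 mm and 8.59 degrees, less where a joint would pass 70% of its speed; a pose out of reach is approached as far as the arm can. A call with a number of a shift or a turn outside -1 to 1 is refused whole. A call with a gripper value outside its range is refused whole. "fingers" is the closure, from -1 (fully open) to 1 (shut), set as the call begins (left out, the last holds). The fingers move at their own pace and stop on an object; "force" is the grip in N (left out, the last holds). Time passes only in rows, so rows that repeat a pose let the fingers close. It gives the time, the measured TCP pose, the force and the opening at its end, in the units of the state.
- arm.get_obs(): the state, without advancing time (a new reading comes with each control period).
- arm.grab_frame(name): name is "scene" or "side" or "wrist"; returns a dict with "pixels" (480x640x3 uint8, red, green, blue), "depth" (480x640 float32, mm along the optical axis (not along the pixel's ray), 0 where there is no reading), "camera_matrix" (3x3 intrinsics, pixels), "R" (3x3) and "t" (3): a world point X has camera coordinates R X + t. Camera axes: x right, y down, z forward; pixel columns grow to the right and rows downward; lengths in mm; the calibration is good to about 2 mm. The wrist camera is an equidistant fisheye: a pixel r from the principal point sees the ray r / f radians off the axis. A picture is of the moment at which its call begins.
- arm.sign_off(): hands the job in, once; it reports no verdict.
The state is a dict: "t": time; "joint_pos": joint angles; "qvel": joint speeds; "tau": joint torques, N m; "tcp_pos": TCP position; "ee_rot": TCP orientation; "contact_force": force on the tool from outside, world axes, zero at the start; "torque": the same for the moment, N m; "opening": finger opening in mm.
Only numpy, scipy, OpenCV 4.12 (cv2) and the standard library are available. Lean on these libraries where they do the work, as an engineer would, in place of code of your own. Each camera call takes 0.05 s, during which the arm holds its last target. There are 200 camera calls.

### The job

Slide the standing copper-wire bobbin out of the clamp lever's swing, without lifting or tipping it, until it stands wholly within the yellow parking circle. Then take the extension bar and with it swing the stiff red-tipped clamp lever clockwise, past its dead point, until it is fully over against its stop and the reel is locked; work the lever only with the bar, never with the fingers or arm. Finally lay the bar back flat on the blue tool mat and let go, leaving the lever over, the bobbin in its circle and all the other things on the bench where they are.

Things in the scene. Friction and masses are not known exactly. Their poses are not given: they have to be found in the camera images.
- clamp_lever (a joint): Angle of the clamp lever about its vertical pivot: 0 = fully open, grows clockwise seen from above, 1.33 = against the stop, locked. Starts at 0. A spring resists, up to about 1.7 N m near 0.6 and nothing at the dead point, 1.15; beyond that it snaps the lever to the stop. Let go before 1.15, the lever is pushed back.
- lever_pivot (a point): The short clamp lever: steel with a red end, level, 16 mm wide, 14 mm thick, underside 62 mm and top 76 mm above the bench. This point is on the pivot axis at bench level; its x points along the lever to its free end, 85 mm from the pivot; z up. The round hub on the pivot is 40 mm in diameter, 60 to 90 mm high.
- lever_tip (a point): Middle of the free end face of the clamp lever, 69 mm above the bench.
- clamp: Turquoise clamp fixture, fixed. Origin on the lever's pivot axis at bench level, z up. Seen from above in its frame (x = 0, y = 90 deg) the lever points to 285 deg open, 209 deg locked. Its foot, 90 mm wide, 12 mm high, runs from 43 mm behind the pivot to 193 mm ahead along 45 deg and bears the upright green reel to be locked (110 mm diameter, 125 to 170 mm from the pivot, top 130 mm high).
- bar: Loose extension bar, 200 mm long, 0.3 kg, lying flat. Origin at mid-length on its underside; x along it, z up. x = -100 to +36 mm: solid shank 20 mm wide, 22 mm high, orange sleeve; balances near x = -12 mm. x = +42 to +100 mm: yellow channel, open below and at the +x end, 24 mm wide inside (32 outside), roof 16 to 22 mm above the underside.
- bar_channel (a point): Middle of the underside of the bar's yellow channel, at bar x = +70 mm. The channel is lowered over the lever with its open end towards the pivot; its roof then rests on the lever's top, the bar's underside 60 mm above the bench. With this point 65 mm from the pivot the lever's end is 8 mm short of the channel's closed end.
- bar_grip (a point): Good place to grip the shank, on the bar's underside at bar x = -25 mm.
- tool_mat: Blue mat fixed to the bench, 220 mm (its x) by 300 mm (its y), 3 mm thick; origin at its centre at bench level. The bar starts on it, and goes back on it.
- bobbin: Loose copper-wire bobbin with green end bands standing upright on a dark steel foot, 0.45 to 0.85 kg. Origin at the centre of its underside, z up. Foot 110 mm diameter, 12 mm high; above it the winding, 84 mm diameter, to 85 mm above the bench. It stands in the swing of the lever and bar.
- circle: Yellow painted circle on the bench, 200 mm outside diameter, flat; origin at its centre. Parking place of the bobbin.
- bottle: Loose amber bottle, 62 mm diameter, 100 mm high; origin at the centre of its underside, z up. Leave alone.
- jar: Loose white open plastic cup, 76 mm diameter, 90 mm high; origin at the centre of its underside, z up. Leave alone.
- insulator: Loose black ribbed insulator, 68 mm diameter, 99 mm high; origin at the centre of its underside, z up. Leave alone.
- flat_reel: Loose green reel lying flat, 90 mm diameter, 27 mm high, under the open lever's far side; origin at the centre of its underside. Leave alone.
- wrench: Loose steel wrench, 160 mm long, lying on the mat beside the bar; origin at the middle of its underside, x along it. Leave alone.

How it is judged:
By the outcome, as a careful person would: the job done as asked, in the order asked, and still so for the second after the job is handed in, with the robot touching nothing.
It also fails if it takes over 72 s, if anything falls off the work surface, if the arm or the gripper's body presses on something with over 40 N, if the wrist force passes 120 N, or if a joint passes its speed limit or range.

## Working session

There is one attempt and no reset: what is moved stays moved. The work goes in short steps, Python scripts to look and compute and a tool call to move; the robot and the scene stay as the last step left them, time stands still between calls to the robot, and variables do not carry over. Pictures are saved under pics/ and viewed, about 8 in all and at most 12, crops included, and the job is handed in when it is done.

Besides the shell and the picture viewer there is one more tool, called after "Call:" as a command line: name --argument value ..., lists and objects as JSON in quotes. carry_out: Moves the arm, as the interface text tells. Shift numbers are shares of 0.5 m and turn numbers shares of 90 degrees, none past 1 either way. Its arguments: {"type":"object","properties":{"rows":{"type":"array","items":{"type":"object","properties":{"x":{"type":"number","minimum":-1,"maximum":1},"y":{"type":"number","minimum":-1,"maximum":1},"z":{"type":"number","minimum":-1,"maximum":1},"rx":{"type":"number","minimum":-1,"maximum":1},"ry":{"type":"number","minimum":-1,"maximum":1},"rz":{"type":"number","minimum":-1,"maximum":1}}}},"fingers":{"type":"number"},"force":{"type":"number"}},"required":["rows"]}

```bash
mkdir -p pics; cat > h.py <<'E'
import numpy as np, cv2
from bench import arm
def grab(n,save=None):
    f=arm.grab_frame(n); 
    if save: cv2.imwrite('pics/'+save+'.png',f['pixels'][...,::-1])
    np.savez('last_%s.npz'%n,**f)
    return f
def ld(n): return dict(np.load('last_%s.npz'%n))
def ray(f,u,v,z,fish=False):
    K=f['camera_matrix'];a=(u-K[0,2])/K[0,0];b=(v-K[1,2])/K[1,1]
    if fish:
        r=np.hypot(a,b); s=np.sin(r)/max(r,1e-9); d=np.array([a*s,b*s,np.cos(r)])
    else: d=np.array([a,b,1.])
    R=f['R'];d=R.T@d;c=-R.T@f['t']
    return c+d*(z-c[2])/d[2]
def cloud(f):
    K=f['camera_matrix'];D=f['depth'];v,u=np.mgrid[:480,:640]
    P=np.stack([(u-K[0,2])/K[0,0]*D,(v-K[1,2])/K[1,1]*D,D],-1)
    return (P-f['t'])@f['R']
E
python3 - <<'E'
from h import *
a=grab('scene','s1');b=grab('side','d1')
print(arm.get_obs(),arm.tips_ahead)
for f in(a,b): print(f['camera_matrix'],-f['R'].T@f['t'],f['R'])
E
```

```text
{'t': 0.1, 'joint_pos': array([-1.3895201 ,  0.59203688,  0.04830945,  1.60971443, -0.03328455,
        0.9427115 , -0.03372003]), 'qvel': array([ 1.28091399e-03, -1.12346280e-05,  3.89875049e-04, -4.35691136e-03,
        1.50123970e-04, -1.41129004e-03, -1.51772759e-04]), 'tau': array([ 3.57697805e-03, -5.49996972e+01,  1.55321192e+00, -1.98823893e+01,
        9.79877746e-03,  3.86619955e-03,  6.24704555e-06]), 'tcp_pos': array([196.49962714, 697.03511928, 212.6409363 ]), 'ee_rot': array([ 0.70039275,  0.09609176,  0.70050031, -0.09754841]), 'contact_force': array([ 0.108203  ,  0.24853515, -0.65896355]), 'torque': array([ 0.00059057, -0.01446533, -0.01727498]), 'opening': 85.3433309597627} 11.0
[[474.0133345    0.         321.34724234]
 [  0.         474.0133345  238.76550512]
 [  0.           0.           1.        ]] [1159.90839006   12.85169642  701.81713057] [[-0.0275348   0.99946197 -0.01782159]
 [ 0.73027808  0.00793833 -0.68310388]
 [-0.68259488 -0.03182384 -0.73010374]]
[[474.64123112   0.         322.83430851]
 [  0.         474.64123112 240.71134181]
 [  0.           0.           1.        ]] [ 66.38165776 742.70832698 614.8867874 ] [[-0.83026016 -0.55727753  0.01047996]
 [-0.28647246  0.41052139 -0.86568223]
 [ 0.478123   -0.72174368 -0.50048422]]
```

View pics/s1.png

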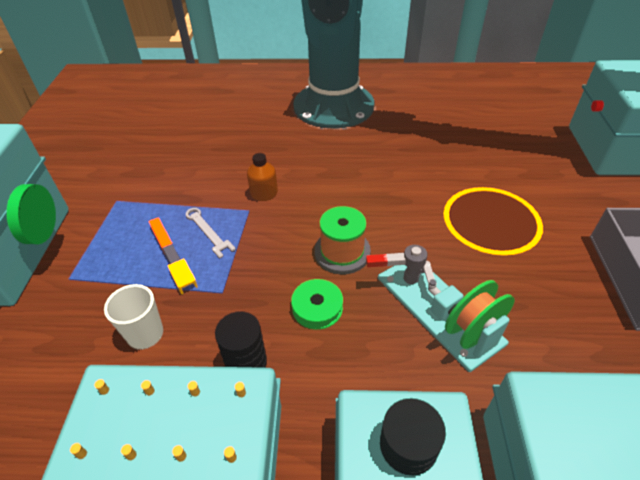

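View pics/d1.png

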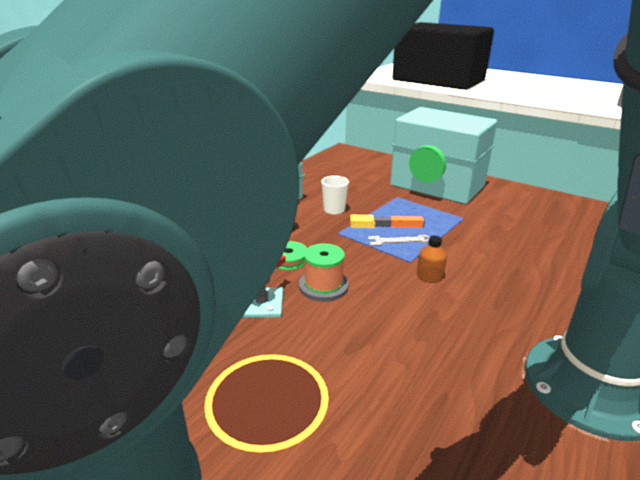

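The scene view shows the bobbin (343,235), lever with red end (375,259), hub (416,258), circle (493,220), bar on the mat (170,255) with its yellow channel toward the camera, and the wrench beside it. Next I measure them.

```bash
cat > m.py <<'E'
from h import *
f=ld('scene');P=cloud(f);hsv=cv2.cvtColor(f['pixels'],cv2.COLOR_RGB2HSV)
def comp(lo,hi,box,):
    m=cv2.inRange(hsv,lo,hi);k=np.zeros_like(m);x0,y0,x1,y1=box;k[y0:y1,x0:x1]=m[y0:y1,x0:x1];return k>0
def st(n,m):
    q=P[m&(f['depth']>0)];print(n,m.sum(),'med',np.median(q,0).round(1),'min',np.percentile(q,2,axis=0).round(),'max',np.percentile(q,98,axis=0).round())
    return q
def ctr(n,m,z):
    c=max(cv2.findContours(m.astype(np.uint8),cv2.RETR_EXTERNAL,cv2.CHAIN_APPROX_NONE)[0],key=len)[:,0]
    q=np.array([ray(f,u,v,z) for u,v in c]);e=cv2.minEnclosingCircle(q[:,:2].astype(np.float32));r=cv2.minAreaRect(q[:,:2].astype(np.float32));print(n,'circ',e,'rect',r);return q
g=((50,120,60),(75,255,255))
m=comp(*g,(310,200,375,245));q=st('bobtop',m);ctr('bobtop',m,85)
m=comp(*g,(285,270,350,335));st('flat',m);ctr('flat',m,27)
y=((22,120,120),(35,255,255))
m=comp(*y,(430,170,560,265));st('circle',m);ctr('circle',m,0)
m=comp((0,180,90),(6,255,255),(355,245,400,275));st('red',m);ctr('red',m,76)
m=comp((0,0,30),(179,90,140),(400,240,432,265));st('hub',m);
m=comp(*y,(160,250,205,300));q=st('chan',m);ctr('chan',m,25)
m=comp((8,180,180),(18,255,255),(140,210,180,260));st('sleeve',m);ctr('sleeve',m,25)
m=comp((105,100,60),(125,255,255),(60,190,260,300));st('mat',m);ctr('mat',m,3)
for n,b in dict(bottle=(245,150,282,202),jar=(100,280,168,350),ins=(212,310,270,368),wrench=(183,203,238,258)).items():
    m=np.zeros((480,640),bool);m[b[1]:b[3],b[0]:b[2]]=1;m&=P[...,2]>(6 if n!='wrench' else 5);st(n,m)
# hub top
m=np.zeros((480,640),bool);m[240:275,400:435]=1;m&=(P[...,2]>86)&(P[...,2]<95);st('hubtop',m)
m=np.zeros((480,640),bool);m[245:275,355:402]=1;m&=(P[...,2]>70)&(P[...,2]<80);st('levertop',m)
E
python3 m.py
```

```text
bobtop 1220 med [545.5  24.6  85.3] min [504. -14.  80.] max [580.  62.  87.]
bobtop circ ((542.8690185546875, 23.68724822998047), 44.80806350708008) rect ((543.0245971679688, 23.788740158081055), (85.64466857910156, 83.1272964477539), 0.48611217737197876)
flat 1998 med [682.3 -19.8  25. ] min [632. -61.   1.] max [715.  20.  28.]
flat circ ((680.3262939453125, -19.027206420898438), 52.276615142822266) rect ((680.1474609375, -20.833538055419922), (103.1006851196289, 88.79348754882812), 0.7733756899833679)
circle 1019 med [4.633e+02 3.379e+02 2.000e-01] min [346. 241.  -2.] max [539. 434.   3.]
circle circ ((441.6601867675781, 338.1014404296875), 100.44861602783203) rect ((441.96514892578125, 338.41046142578125), (198.28280639648438, 199.56918334960938), 81.35565185546875)
red 228 med [623.4  82.1  73.9] min [572.  66.  -0.] max [628.  99.  77.]
red circ ((623.95947265625, 80.884521484375), 20.679889678955078) rect ((623.9385375976562, 82.00209045410156), (27.302684783935547, 33.31462478637695), 0.726594090461731)
hub 351 med [621.  145.6  82.3] min [595. 126.  64.] max [631. 167.  85
[... 575 characters left out ...]
81.   -0.] max [ 630. -192.    5.]
mat circ ((521.4951171875, -335.6021423339844), 183.0010528564453) rect ((520.7520141601562, -335.217041015625), (298.5869140625, 218.46929931640625), 84.61743927001953)
bottle 1090 med [ 381.  -146.9   59. ] min [ 354. -177.    8.] max [ 393. -121.  100.]
jar 2625 med [ 730.6 -315.7   61.5] min [ 696. -349.   10.] max [ 765. -280.   90.]
ins 2402 med [ 794.3 -127.8   97.2] min [ 753. -163.   25.] max [ 816. -100.  102.]
wrench 639 med [ 499.  -244.1    9.4] min [ 427. -303.    5.] max [ 556. -193.   12.]
hubtop 61 med [612.  150.1  89.1] min [604. 143.  86.] max [620. 157.  91.]
levertop 311 med [618.9  95.7  74.9] min [607.  66.  71.] max [627. 125.  78.]
```

```bash
cat > plan.py <<'E'
from h import *
from scipy.spatial.transform import Rotation as Ro
def pose():
    o=arm.get_obs();q=o['ee_rot'];return np.array(o['tcp_pos']),Ro.from_quat([q[1],q[2],q[3],q[0]]),o
def tgt(th):
    c,s=np.cos(np.radians(th)),np.sin(np.radians(th));return Ro.from_matrix(np.array([[0,0,-1],[-s,c,0],[c,s,0]]).T)
def plan(wps):
    "wps: list of calls, each list of (x,y,z,theta) rows"
    p,R,o=pose();print('t',o['t'],'p',p.round(1),'z-yaw',np.degrees(np.arctan2(*R.as_matrix()[[1,0],2])).round(1),'down',R.as_matrix()[2,0].round(4),'open',round(o['opening'],1),'F',o['contact_force'].round(1),'q7',o['joint_pos'][6].round(2))
    for call in wps:
        for w in call:
            T=tgt(w[3]);d=R.inv().apply(np.array(w[:3])-p)/500;r=(R.inv()*T).as_rotvec()/(np.pi/2)
            print(' ',d.round(3),r.round(3))
        print('--');p=np.array(w[:3]);R=T
E
python3 - <<'E'
from plan import *
plan([[(300,500,215,-25)],[(420,290,215,-35)],[(530,75,215,-53)],[(582,-28,150,-53)],[(582,-28,43,-53)]])
E
```

```text
t 0.1 p [196.5 697.  212.6] z-yaw -15.7 down -1.0 open 85.3 F [ 0.1  0.2 -0.7] q7 -0.03
  [-0.004 -0.323  0.306] [0.103 0.    0.001]
--
  [ 0.    -0.279  0.395] [0.111 0.    0.   ]
--
  [ 0.    -0.226  0.427] [0.2 0.  0. ]
--
  [ 0.13  -0.041  0.227] [0. 0. 0.]
--
  [0.214 0.    0.   ] [0. 0. 0.]
--
```

Call:
carry_out --rows '[{"x":-0.004,"y":-0.323,"z":0.306,"rx":0.103},{"x":-0.004,"y":-0.323,"z":0.306,"rx":0.103},{"x":-0.004,"y":-0.323,"z":0.306,"rx":0.103},{"x":-0.004,"y":-0.323,"z":0.306,"rx":0.103},{"x":-0.004,"y":-0.323,"z":0.306,"rx":0.103}]' --fingers -0.4 --force 40

```text
validation failed for argument at $.ro...
```

Call:
carry_out --rows '[{"y":-0.279,"z":0.395,"rx":0.111},{"y":-0.279,"z":0.395,"rx":0.111},{"y":-0.279,"z":0.395,"rx":0.111},{"y":-0.279,"z":0.395,"rx":0.111},{"y":-0.279,"z":0.395,"rx":0.111}]'

```text
validation failed for argument at $.ro...
```

Call:
carry_out --rows '[{"y":-0.226,"z":0.427,"rx":0.2},{"y":-0.226,"z":0.427,"rx":0.2},{"y":-0.226,"z":0.427,"rx":0.2},{"y":-0.226,"z":0.427,"rx":0.2},{"y":-0.226,"z":0.427,"rx":0.2}]'

```text
validation failed for argument at $.ro...
```

Call:
carry_out --rows '[{"x":0.13,"y":-0.041,"z":0.227},{"x":0.13,"y":-0.041,"z":0.227},{"x":0.13,"y":-0.041,"z":0.227},{"x":0.13,"y":-0.041,"z":0.227}]'

```text
validation failed for argument at $.ro...
```

Call:
carry_out --rows '[{"x":0,"y":-0.323,"z":0.306,"rx":0.103,"ry":0,"rz":0},{"x":0,"y":-0.323,"z":0.306,"rx":0.103,"ry":0,"rz":0},{"x":0,"y":-0.323,"z":0.306,"rx":0.103,"ry":0,"rz":0},{"x":0,"y":-0.323,"z":0.306,"rx":0.103,"ry":0,"rz":0},{"x":0,"y":-0.323,"z":0.306,"rx":0.103,"ry":0,"rz":0}]' --fingers -0.4 --force 40

```text
t: 0.6
tcp_pos: [303.1, 494.7, 213.2]
ee_rot: [0.69, 0.154, 0.689, -0.157]
contact_force: [0.3, 0.5, 0.0]
opening: 59.5
```

Call:
carry_out --rows '[{"x":0,"y":-0.279,"z":0.395,"rx":0.111,"ry":0,"rz":0},{"x":0,"y":-0.279,"z":0.395,"rx":0.111,"ry":0,"rz":0},{"x":0,"y":-0.279,"z":0.395,"rx":0.111,"ry":0,"rz":0},{"x":0,"y":-0.279,"z":0.395,"rx":0.111,"ry":0,"rz":0},{"x":0,"y":-0.279,"z":0.395,"rx":0.111,"ry":0,"rz":0}]'

```text
t: 1.1
tcp_pos: [421.0, 287.9, 213.6]
ee_rot: [0.674, 0.213, 0.674, -0.214]
contact_force: [0.4, 0.2, -0.7]
opening: 59.8
```

Call:
carry_out --rows '[{"x":0,"y":-0.226,"z":0.427,"rx":0.2,"ry":0,"rz":0},{"x":0,"y":-0.226,"z":0.427,"rx":0.2,"ry":0,"rz":0},{"x":0,"y":-0.226,"z":0.427,"rx":0.2,"ry":0,"rz":0},{"x":0,"y":-0.226,"z":0.427,"rx":0.2,"ry":0,"rz":0},{"x":0,"y":-0.226,"z":0.427,"rx":0.2,"ry":0,"rz":0}]'

```text
t: 1.6
tcp_pos: [530.9, 72.9, 213.7]
ee_rot: [0.633, 0.316, 0.632, -0.316]
contact_force: [-0.4, 0.4, -0.0]
opening: 59.8
```

Call:
carry_out --rows '[{"x":0,"y":-0.041,"z":0.227,"rx":0,"ry":0,"rz":0},{"x":0,"y":-0.041,"z":0.227,"rx":0,"ry":0,"rz":0},{"x":0,"y":-0.041,"z":0.227,"rx":0,"ry":0,"rz":0},{"x":0,"y":-0.041,"z":0.227,"rx":0,"ry":0,"rz":0}]'

```text
t: 2.0
tcp_pos: [582.8, -30.7, 213.6]
ee_rot: [0.632, 0.317, 0.631, -0.318]
contact_force: [-0.9, 0.8, -0.7]
opening: 59.7
```

```bash
python3 - <<'E'
from plan import *
w=grab('wrist','w1');print(w['camera_matrix'],-w['R'].T@w['t'],w['R'])
plan([[(582,-28,100,-53)],[(582,-28,43,-53)],[(567-.602*12,-8+.8*12,43,-53)]])
E
```

```text
[[371.64829954   0.         313.27165999]
 [  0.         371.64829954 236.50938376]
 [  0.           0.           1.        ]] [540.66105979  27.31397084 373.77109304] [[ 8.02591783e-01  5.96528035e-01 -8.56474825e-04]
 [ 5.72449417e-01 -7.69790086e-01  2.82355962e-01]
 [ 1.67773941e-01 -2.27106863e-01 -9.59309323e-01]]
t 2.05 p [581.8 -27.7 213.3] z-yaw -53.1 down -1.0 open 59.5 F [-0.2  0.6 -0.4] q7 0.8
  [0.227 0.    0.001] [-0.001 -0.001  0.001]
--
  [0.114 0.    0.   ] [0. 0. 0.]
--
  [-0.     0.    -0.074] [0. 0. 0.]
--
```

View pics/w1.png

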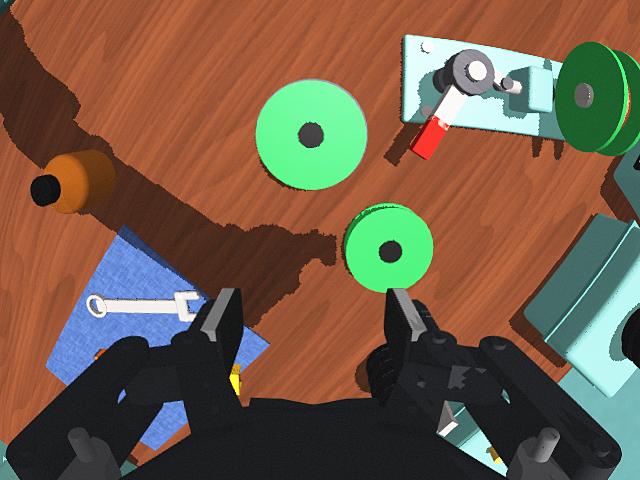

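Call:
carry_out --rows '[{"x":0.1,"y":0,"z":0,"rx":0,"ry":0,"rz":0},{"x":0.2,"y":0,"z":0,"rx":0,"ry":0,"rz":0},{"x":0.28,"y":0,"z":0,"rx":0,"ry":0,"rz":0},{"x":0.34,"y":0,"z":0,"rx":0,"ry":0,"rz":0},{"x":0.34,"y":0,"z":0,"rx":0,"ry":0,"rz":0}]'

```text
t: 2.55
tcp_pos: [577.6, -23.4, 39.8]
ee_rot: [0.63, 0.313, 0.637, -0.315]
contact_force: [0.2, 0.4, 0.2]
opening: 59.6
```

```bash
python3 - <<'E'
from plan import *
w=ld('wrist')
for n,u,v,z in [('pin',476,71,90),('hubc',470,72,90),('tip',420,156,76),('bob',311,135,85),('flat',390,250,27)]: print(n,ray(w,u,v,z,True).round(1))
hsv=cv2.cvtColor(w['pixels'],cv2.COLOR_RGB2HSV)
m=cv2.inRange(hsv,(50,100,60),(80,255,255));n,l,s,c=cv2.connectedComponentsWithStats(m)
for i in range(1,n):
    if s[i,4]>800: print(s[i],c[i],ray(w,*c[i],85,True).round(1),ray(w,*c[i],27,True).round(1))
# push rows: bobbin centre path
c0=np.array([543,24.]);c1=np.array([483,104.]);c2=np.array([442,338.])
def tool(c,th): 
    d=-np.array([np.cos(np.radians(th)),np.sin(np.radians(th))]);return (*(c-40.5*d),43,th)
calls=[]
A=[tool(c0+(c1-c0)*s,-53) for s in np.linspace(0,1,8)]
B=[tool(c1+(c2-c1)*s,max(-80,-80+27*(1-s/.4))) for s in np.linspace(0,1,18)[1:]]
for a in A[::4]+[A[-1]]+B[::3]+[B[-1]]: print(np.round(a,1))
plan([[A[0]]])
E
```

```text
pin [612.4 148.   90. ]
hubc [608.9 143.6  90. ]
tip [621.9  64.1  76. ]
bob [541.3  23.1  85. ]
flat [671.1 -20.4  27. ]
[ 555   42   85  114 7614] [598.88534279  99.67270817] [727.8 229.   85. ] [765.3 269.6  27. ]
[ 256   81  110  109 8969] [310.52792954 134.90634407] [541.   22.9  85. ] [541.1  22.   27. ]
[ 344  203   90   90 5817] [387.45504556 246.7105037 ] [645.7 -11.5  85. ] [666.8 -19.3  27. ]
[567.4  -8.3  43.  -53. ]
[533.1  37.4  43.  -53. ]
[507.4  71.7  43.  -53. ]
[502.7  83.8  43.  -57. ]
[487.9 121.3  43.  -68.9]
[473.2 160.5  43.  -80. ]
[465.9 201.8  43.  -80. ]
[458.7 243.1  43.  -80. ]
[451.4 284.4  43.  -80. ]
[449.  298.1  43.  -80. ]
t 2.55 p [577.6 -23.4  39.8] z-yaw -52.8 down -0.9999 open 59.6 F [0.2 0.4 0.2] q7 0.9
  [-0.006  0.002 -0.036] [ 0.003 -0.005  0.004]
--
```

Call:
carry_out --rows '[{"x":0,"y":0,"z":-0.03,"rx":0,"ry":0,"rz":0},{"x":0,"y":0,"z":-0.05,"rx":0,"ry":0,"rz":0},{"x":0,"y":0,"z":-0.075,"rx":0,"ry":0,"rz":0},{"x":0,"y":0,"z":-0.105,"rx":0,"ry":0,"rz":0},{"x":0,"y":0,"z":-0.135,"rx":0,"ry":0,"rz":0}]'

```text
t: 3.05
tcp_pos: [543.4, 27.0, 45.6]
ee_rot: [0.635, 0.317, 0.631, -0.315]
contact_force: [3.6, -2.7, -0.3]
opening: 60.0
```

Call:
carry_out --rows '[{"x":0,"y":0,"z":-0.03,"rx":0,"ry":0,"rz":0},{"x":0,"y":0,"z":-0.06,"rx":0,"ry":0,"rz":0},{"x":0,"y":0,"z":-0.085,"rx":0,"ry":0,"rz":0},{"x":0,"y":0,"z":-0.105,"rx":0,"ry":0,"rz":0},{"x":0,"y":0,"z":-0.115,"rx":0,"ry":0,"rz":0}]'

```text
t: 3.55
tcp_pos: [508.2, 73.6, 44.7]
ee_rot: [0.634, 0.316, 0.631, -0.315]
contact_force: [4.0, -5.7, 3.4]
opening: 59.6
```

```bash
python3 - <<'E'
from plan import *
w=grab('wrist','w2');f=grab('scene','s2')
hsv=cv2.cvtColor(w['pixels'],cv2.COLOR_RGB2HSV)
m=cv2.inRange(hsv,(50,100,60),(80,255,255));n,l,s,c=cv2.connectedComponentsWithStats(m)
for i in range(1,n):
    if s[i,4]>800: print(s[i],c[i],ray(w,*c[i],85,True).round(1))
cv2.imwrite('pics/c2.png',np.hstack([f['pixels'],w['pixels']])[::2,::2,::-1])
c1=np.array([483,104.]);c2=np.array([442,338.])
def tool(c,th): 
    d=-np.array([np.cos(np.radians(th)),np.sin(np.radians(th))]);return (*(c-40.5*d),43,th)
B=[tool(c1+(c2-c1)*s,max(-80,-80+27*(1-s/.4))) for s in np.linspace(0,1,16)[1:]]
plan([B[:5],B[5:10],B[10:]])
E
```

```text
[  190    98   247   241 43981] [313.02228235 217.03119529] [482.6 108.4  85. ]
t 3.65 p [507.7  74.1  44.6] z-yaw -52.9 down -1.0 open 60.1 F [ 3.  -2.8  3.9] q7 0.76
  [ 0.003  0.005 -0.025] [ 0.051  0.001 -0.002]
  [ 0.003  0.013 -0.054] [ 0.101  0.001 -0.002]
  [ 0.003  0.021 -0.083] [ 0.151  0.001 -0.002]
  [ 0.003  0.029 -0.113] [ 0.201  0.    -0.002]
  [ 0.003  0.038 -0.144] [ 0.251  0.    -0.002]
--
  [ 0.    -0.004 -0.032] [0.05 0.   0.  ]
  [ 0.    -0.001 -0.063] [0.05 0.   0.  ]
  [ 0.     0.001 -0.095] [0.05 0.   0.  ]
  [ 0.     0.004 -0.127] [0.05 0.   0.  ]
  [ 0.     0.006 -0.158] [0.05 0.   0.  ]
--
  [ 0.     0.    -0.032] [0. 0. 0.]
  [ 0.     0.    -0.063] [0. 0. 0.]
  [ 0.     0.    -0.095] [0. 0. 0.]
  [ 0.     0.    -0.127] [0. 0. 0.]
  [ 0.     0.    -0.158] [0. 0. 0.]
--
```

View pics/c2.png

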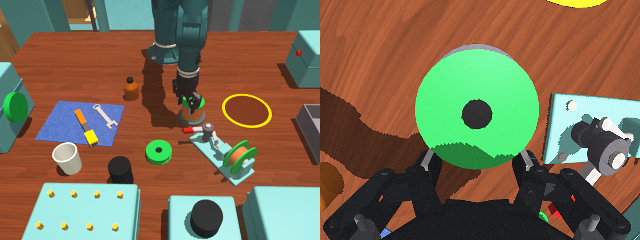

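The wrist half shows the bobbin upright and centred between the two fingers; it is being pushed stably. I'll continue along the curve.

Call:
carry_out --rows '[{"x":0,"y":0.005,"z":-0.025,"rx":0.05,"ry":0,"rz":0},{"x":0,"y":0.013,"z":-0.054,"rx":0.1,"ry":0,"rz":0},{"x":0,"y":0.021,"z":-0.083,"rx":0.15,"ry":0,"rz":0},{"x":0,"y":0.029,"z":-0.113,"rx":0.2,"ry":0,"rz":0},{"x":0,"y":0.038,"z":-0.144,"rx":0.25,"ry":0,"rz":0}]'

```text
t: 4.15
tcp_pos: [477.1, 139.3, 44.2]
ee_rot: [0.558, 0.433, 0.558, -0.435]
contact_force: [1.7, -9.2, 8.4]
opening: 59.6
```

Call:
carry_out --rows '[{"x":0,"y":-0.004,"z":-0.032,"rx":0.05,"ry":0,"rz":0},{"x":0,"y":-0.001,"z":-0.063,"rx":0.05,"ry":0,"rz":0},{"x":0,"y":0.001,"z":-0.095,"rx":0.05,"ry":0,"rz":0},{"x":0,"y":0.004,"z":-0.127,"rx":0.05,"ry":0,"rz":0},{"x":0,"y":0.006,"z":-0.158,"rx":0.05,"ry":0,"rz":0}]'

```text
t: 4.65
tcp_pos: [460.6, 216.6, 44.1]
ee_rot: [0.542, 0.454, 0.541, -0.456]
contact_force: [1.7, -8.5, 6.6]
opening: 59.8
```

Call:
carry_out --rows '[{"x":0,"y":0,"z":-0.03,"rx":0,"ry":0,"rz":0},{"x":0,"y":0,"z":-0.06,"rx":0,"ry":0,"rz":0},{"x":0,"y":0,"z":-0.09,"rx":0,"ry":0,"rz":0},{"x":0,"y":0,"z":-0.115,"rx":0,"ry":0,"rz":0},{"x":0,"y":0,"z":-0.125,"rx":0,"ry":0,"rz":0}]'

```text
t: 5.15
tcp_pos: [449.2, 278.6, 44.0]
ee_rot: [0.542, 0.453, 0.542, -0.456]
contact_force: [1.8, -10.0, 6.3]
opening: 59.9
```

```bash
python3 - <<'E'
from plan import *
w=grab('wrist','w3')
hsv=cv2.cvtColor(w['pixels'],cv2.COLOR_RGB2HSV)
m=cv2.inRange(hsv,(50,100,60),(80,255,255));n,l,s,c=cv2.connectedComponentsWithStats(m)
for i in range(1,n):
    if s[i,4]>800: print(s[i],c[i],ray(w,*c[i],85,True).round(1))
plan([])
E
```

```text
[  189    99   249   241 44393] [313.11206722 218.12565044] [442.4 321.4  85. ]
[ 617  344   23   94 1464] [630.37363388 383.59357923] [641.5 259.1  85. ]
t 5.2 p [449.1 279.2  44. ] z-yaw -80.0 down -1.0 open 59.9 F [ 1.1 -7.   7.4] q7 0.12
```

Call:
carry_out --rows '[{"x":0,"y":0,"z":-0.015,"rx":0,"ry":0,"rz":0},{"x":0,"y":0,"z":-0.028,"rx":0,"ry":0,"rz":0},{"x":0,"y":0,"z":-0.034,"rx":0,"ry":0,"rz":0},{"x":0,"y":0,"z":-0.034,"rx":0,"ry":0,"rz":0},{"x":0,"y":0,"z":0.0,"rx":0,"ry":0,"rz":0}]'

```text
t: 5.7
tcp_pos: [448.0, 282.6, 43.5]
ee_rot: [0.541, 0.453, 0.544, -0.454]
contact_force: [0.6, 0.3, 0.2]
opening: 59.9
```

Call:
carry_out --rows '[{"x":0,"y":0,"z":0.05,"rx":0,"ry":0,"rz":0},{"x":-0.1,"y":0,"z":0.08,"rx":0,"ry":0,"rz":0},{"x":-0.2,"y":0,"z":0.08,"rx":0,"ry":0,"rz":0},{"x":-0.3,"y":0,"z":0.08,"rx":0,"ry":0,"rz":0},{"x":-0.35,"y":0,"z":0.08,"rx":0,"ry":0,"rz":0}]'

```text
t: 6.2
tcp_pos: [456.4, 242.5, 221.5]
ee_rot: [0.541, 0.455, 0.543, -0.454]
contact_force: [1.0, 0.8, 0.3]
opening: 60.0
```

```bash
python3 - <<'E'
from plan import *
w=grab('wrist','w4')
hsv=cv2.cvtColor(w['pixels'],cv2.COLOR_RGB2HSV)
m=cv2.inRange(hsv,(50,100,60),(80,255,255));n,l,s,c=cv2.connectedComponentsWithStats(m)
for i in range(1,n):
    if s[i,4]>800: print(s[i],c[i],ray(w,*c[i],85,True).round(1))
y=cv2.inRange(hsv,(22,120,120),(35,255,255));v,u=np.nonzero(y[:380]);q=np.array([ray(w,a,b,0,True)[:2] for a,b in zip(u,v)],np.float32);print(len(q),cv2.minEnclosingCircle(q) if len(q) else 0)
plan([[(500,0,225,-113)],[(530,-210,225,-147)],[(534.4,-325.6,180,-147)]])
E
```

```text
[ 259   53  108  106 8485] [312.38291102 105.50465527] [440.1 333.4  85. ]
[ 528  216   86  108 5362] [570.2769489  268.97911227] [726.1 240.   85. ]
5534 ((602.8615112304688, 285.7956848144531), 268.7301330566406)
t 6.25 p [458.5 243.5 224.3] z-yaw -79.9 down -1.0 open 59.6 F [-0.2 -0.2  2.5] q7 -0.03
  [-0.004 -0.003  0.494] [ 0.367 -0.004 -0.001]
--
  [0.    0.219 0.363] [0.378 0.    0.   ]
--
  [0.09  0.199 0.119] [0. 0. 0.]
--
```

Call:
carry_out --rows '[{"x":0,"y":0,"z":0.494,"rx":0.367,"ry":0,"rz":0},{"x":0,"y":0,"z":0.494,"rx":0.367,"ry":0,"rz":0},{"x":0,"y":0,"z":0.494,"rx":0.367,"ry":0,"rz":0},{"x":0,"y":0,"z":0.494,"rx":0.367,"ry":0,"rz":0},{"x":0,"y":0,"z":0.494,"rx":0.367,"ry":0,"rz":0}]' --fingers -0.4

```text
t: 6.75
tcp_pos: [498.6, -1.5, 217.6]
ee_rot: [-0.389, -0.589, -0.392, 0.591]
contact_force: [1.5, 0.6, 0.1]
opening: 60.1
```

Call:
carry_out --rows '[{"x":0,"y":0.219,"z":0.363,"rx":0.378,"ry":0,"rz":0},{"x":0,"y":0.219,"z":0.363,"rx":0.378,"ry":0,"rz":0},{"x":0,"y":0.219,"z":0.363,"rx":0.378,"ry":0,"rz":0},{"x":0,"y":0.219,"z":0.363,"rx":0.378,"ry":0,"rz":0},{"x":0,"y":0.219,"z":0.363,"rx":0.378,"ry":0,"rz":0}]'

```text
t: 7.25
tcp_pos: [529.5, -215.8, 218.3]
ee_rot: [-0.198, -0.678, -0.198, 0.679]
contact_force: [-0.4, 0.5, -1.2]
opening: 59.6
```

Call:
carry_out --rows '[{"x":0,"y":0.199,"z":0.119,"rx":0,"ry":0,"rz":0},{"x":0,"y":0.199,"z":0.119,"rx":0,"ry":0,"rz":0},{"x":0.0,"y":0.199,"z":0.119,"rx":0,"ry":0,"rz":0},{"x":0.0,"y":0.199,"z":0.119,"rx":0,"ry":0,"rz":0}]'

```text
t: 7.65
tcp_pos: [533.7, -328.4, 217.9]
ee_rot: [-0.199, -0.678, -0.201, 0.679]
contact_force: [-0.9, -0.1, -0.3]
opening: 59.8
```

```bash
python3 - <<'E'
from plan import *
w=grab('wrist','w5')
hsv=cv2.cvtColor(w['pixels'],cv2.COLOR_RGB2HSV)
for n,lo,hi,z in (('chan',(22,120,120),(35,255,255),25),('sleeve',(8,180,150),(18,255,255),25)):
    m=cv2.inRange(hsv,lo,hi);k,l,s,c=cv2.connectedComponentsWithStats(m)
    for i in range(1,k):
        if s[i,4]>600:
            cc=max(cv2.findContours((l==i).astype(np.uint8),0,cv2.CHAIN_APPROX_NONE)[0],key=len)[:,0]
            q=np.array([ray(w,a,b,z,True)[:2] for a,b in cc],np.float32);print(n,s[i],cv2.minAreaRect(q))
plan([])
E
```

```text
chan [ 296   73   35   68 2170] ((613.3140869140625, -276.1587219238281), (64.16948699951172, 31.695133209228516), 32.89946365356445)
chan [303 188  21  38 725] ((532.128173828125, -328.3448486328125), (36.73280334472656, 19.56020164489746), 32.79780197143555)
sleeve [  62  220   48   68 1748] ((350.26763916015625, -144.55508422851562), (67.14024353027344, 88.42086029052734), 56.959197998046875)
sleeve [303 220  21  52 929] ((498.4881286621094, -350.1103515625), (53.47611999511719, 19.80406379699707), 33.222320556640625)
t 7.7 p [ 534.2 -326.   217.5] z-yaw -147.0 down -1.0 open 59.7 F [ 0.5  0.5 -0.5] q7 0.06
```

View pics/w5.png

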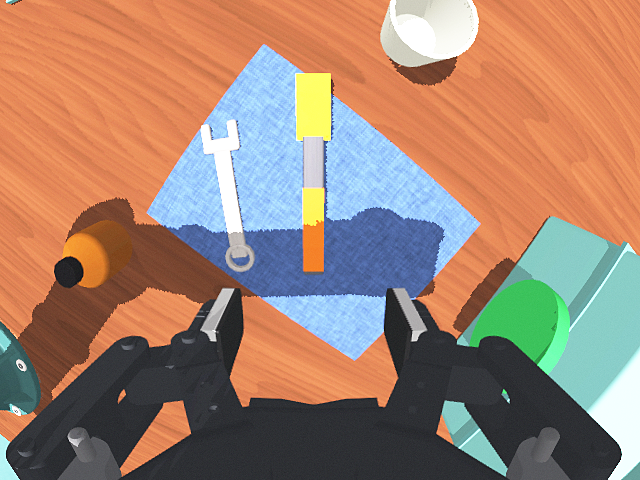

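```bash
python3 - <<'E'
from plan import *
plan([[(537,-324.6,60,-147)],[(537,-324.6,18,-147)]])
E
```

```text
t 7.7 p [ 534.2 -326.   217.5] z-yaw -147.0 down -1.0 open 59.7 F [ 0.5  0.5 -0.5] q7 0.06
  [ 0.315  0.002 -0.006] [-0.001 -0.     0.003]
--
  [0.084 0.    0.   ] [0. 0. 0.]
--
```

Call:
carry_out --rows '[{"x":0.09,"y":-0.002,"z":-0.006,"rx":0,"ry":0,"rz":0},{"x":0.18,"y":-0.002,"z":-0.006,"rx":0,"ry":0,"rz":0},{"x":0.26,"y":-0.002,"z":-0.006,"rx":0,"ry":0,"rz":0},{"x":0.31,"y":-0.002,"z":-0.006,"rx":0,"ry":0,"rz":0},{"x":0.315,"y":-0.002,"z":-0.006,"rx":0,"ry":0,"rz":0}]' --fingers -0.05

```text
t: 8.2
tcp_pos: [535.2, -318.7, 57.1]
ee_rot: [-0.198, -0.676, -0.205, 0.679]
contact_force: [-0.3, 0.8, 0.0]
opening: 45.0
```

Call:
carry_out --rows '[{"x":0.02,"y":0,"z":0,"rx":0,"ry":0,"rz":0},{"x":0.04,"y":0,"z":0,"rx":0,"ry":0,"rz":0},{"x":0.06,"y":0,"z":0,"rx":0,"ry":0,"rz":0},{"x":0.07,"y":0,"z":0,"rx":0,"ry":0,"rz":0},{"x":0.07,"y":0,"z":0,"rx":0,"ry":0,"rz":0}]'

```text
t: 8.7
tcp_pos: [536.6, -325.2, 25.8]
ee_rot: [-0.2, -0.678, -0.201, 0.678]
contact_force: [-0.2, -1.1, 0.2]
opening: 45.3
```

```bash
python3 - <<'E'
from plan import *
grab('wrist','w6')
plan([[(537,-324.6,18,-147)]])
E
```

```text
t 8.75 p [ 536.8 -325.5   26.2] z-yaw -147.1 down -1.0 open 44.6 F [0.7 0.4 0.2] q7 0.25
  [ 0.016 -0.001 -0.001] [-0.001 -0.     0.   ]
--
```

View pics/w6.png

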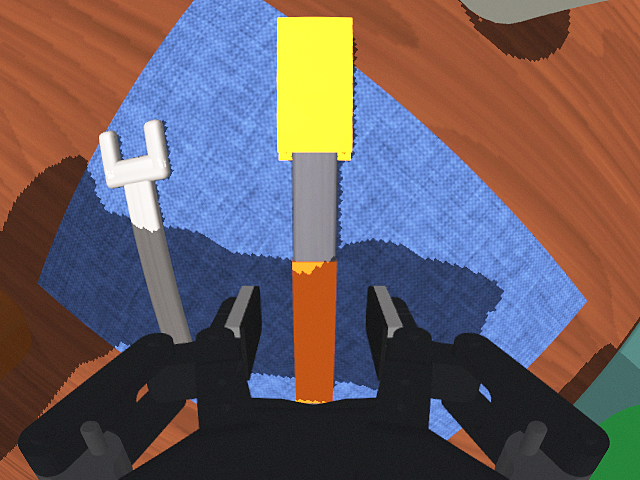

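Call:
carry_out --rows '[{"x":0.008,"y":-0.001,"z":0,"rx":0,"ry":0,"rz":0},{"x":0.016,"y":-0.001,"z":0,"rx":0,"ry":0,"rz":0},{"x":0.016,"y":-0.001,"z":0,"rx":0,"ry":0,"rz":0}]'

```text
t: 9.05
tcp_pos: [536.3, -324.8, 17.8]
ee_rot: [-0.2, -0.678, -0.201, 0.678]
contact_force: [0.2, -0.6, -0.0]
opening: 44.7
```

Call:
carry_out --rows '[{"x":0,"y":0,"z":0,"rx":0,"ry":0,"rz":0},{"x":0,"y":0,"z":0,"rx":0,"ry":0,"rz":0},{"x":0,"y":0,"z":0,"rx":0,"ry":0,"rz":0},{"x":0,"y":0,"z":0,"rx":0,"ry":0,"rz":0},{"x":0,"y":0,"z":0,"rx":0,"ry":0,"rz":0}]' --fingers 1 --force 110

```text
t: 9.55
tcp_pos: [536.6, -325.0, 18.3]
ee_rot: [0.201, 0.678, 0.2, -0.678]
contact_force: [0.1, -0.1, -0.8]
opening: 0.1
```

Call:
carry_out --rows '[{"x":-0.03,"y":0,"z":0,"rx":0,"ry":0,"rz":0},{"x":-0.08,"y":0,"z":0,"rx":0,"ry":0,"rz":0},{"x":-0.15,"y":0,"z":0,"rx":0,"ry":0,"rz":0},{"x":-0.22,"y":0,"z":0,"rx":0,"ry":0,"rz":0},{"x":-0.26,"y":0,"z":0,"rx":0,"ry":0,"rz":0}]'

```text
t: 10.05
tcp_pos: [537.2, -326.4, 152.1]
ee_rot: [0.201, 0.679, 0.199, -0.677]
contact_force: [1.3, -0.5, 0.3]
opening: 0.0
```

```bash
python3 - <<'E'
from plan import *
w=ld('wrist')
for n,u,v,z in [('chan end',315,18,25),('chan near top',315,155,25),('tail',314,402,25)]:
    q=ray(w,u,v,z,True);d=q[:2]-[536.8,-325.5];a=np.radians(33);print(n,q.round(1),'along',round(d@[np.cos(a),np.sin(a)],1),'perp',round(d@[-np.sin(a),np.cos(a)],1))
w=grab('wrist','w7')
plan([[(575,-190,150,-115)],[(600,-60,150,-84)]])
E
```

```text
chan end [ 639.8 -259.1   25. ] along 122.6 perp -0.4
chan near top [ 588.7 -292.2   25. ] along 61.6 perp -0.4
tail [ 476.2 -364.6   25. ] along -72.1 perp 0.2
t 10.1 p [ 538.5 -327.5  154.5] z-yaw -147.1 down -1.0 open -0.2 F [-0.  -0.1  1.2] q7 0.12
  [ 0.008 -0.191 -0.211] [-0.357 -0.001 -0.005]
--
  [ 0.    -0.065 -0.257] [-0.344  0.     0.   ]
--
```

The fingers read 0 mm, so the grasp missed. Checking.

View pics/w7.png

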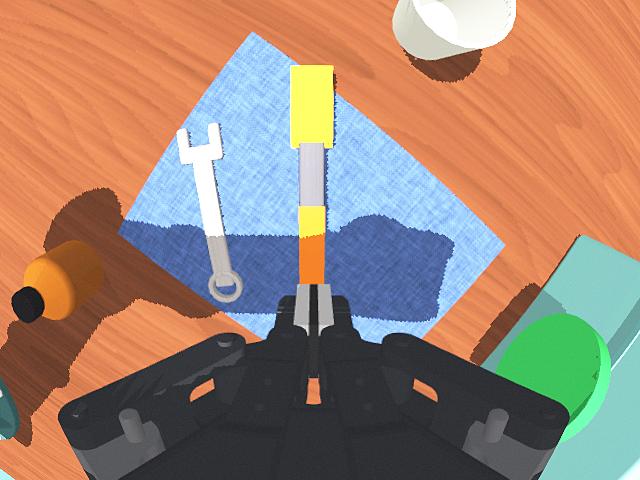

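```bash
python3 - <<'E'
from plan import *
w=ld('wrist');D=w['depth'];K=w['camera_matrix']
print(arm.tips_ahead,arm.get_obs()['opening'])
c=-w['R'].T@w['t'];p,R,o=pose();print('cam in tool',R.inv().apply(c-p).round(1))
for u,v in [(315,60),(315,150),(315,220),(315,280),(315,310),(300,310),(330,310)]:
    a=(u-K[0,2])/K[0,0];b=(v-K[1,2])/K[1,1];r=np.hypot(a,b);s=np.sin(r)/r;d=np.array([a*s,b*s,np.cos(r)]);X=w['R'].T@(d/d[2]*D[v,u]-w['t']);print(u,v,D[v,u].round(1),X.round(1))
E
```

```text
11.0 -0.17693503145114994
cam in tool [-157.7   -1.   -72.2]
315 60 283.1 [ 649.5 -256.1    0. ]
315 150 280.3 [ 586.3 -296.7   24.9]
315 220 293.4 [ 540.2 -326.5   27.3]
315 280 309.4 [ 496.6 -354.8   25.7]
315 310 128.0 [ 547.1 -320.4  196.8]
300 310 129.3 [ 543.7 -316.3  195.6]
330 310 126.6 [ 550.5 -324.4  198.1]
```

```bash
python3 - <<'E'
from plan import *
w=ld('wrist');D=w['depth'];K=w['camera_matrix'];p,R,o=pose()
for u in (304,309,314,320,326):
  for v in (284,287,290,295,300,310,330,350,370):
    a=(u-K[0,2])/K[0,0];b=(v-K[1,2])/K[1,1];r=np.hypot(a,b);s=np.sin(r)/r;d=np.array([a*s,b*s,np.cos(r)]);X=w['R'].T@(d/d[2]*D[v,u]-w['t']);print(u,v,R.inv().apply(X-p).round(1))
E
```

```text
304 284 [-20.5  -5.4 -11.7]
304 287 [-22.1  -5.3 -11.1]
304 290 [-25.1  -5.3 -11.1]
304 295 [-29.3  -5.1 -10.9]
304 300 [-34.8  -5.  -11.5]
304 310 [-42.4  -4.8 -11.4]
304 330 [-58.2  -4.4 -12.6]
304 350 [-68.2  -4.1 -11.8]
304 370 [-63.1  -4.4  -0.7]
309 284 [-20.7  -3.4 -11.8]
309 287 [-23.5  -3.3 -11.7]
309 290 [-25.1  -3.3 -11.1]
309 295 [-30.7  -3.2 -11.6]
309 300 [-33.9  -3.2 -11.1]
309 310 [-42.7  -3.  -11.6]
309 330 [-53.2  -2.9  -9.6]
309 350 [-53.7  -2.9  -2.1]
309 370 [-52.5  -3.    7.3]
314 284 [-19.9  -1.3 -11.4]
314 287 [-22.4  -1.3 -11.2]
314 290 [-26.9  -1.3 -12. ]
314 295 [-31.   -1.3 -11.8]
314 300 [-34.8  -1.3 -11.5]
314 310 [-42.9  -1.3 -11.6]
314 330 [-51.6  -1.3  -8.7]
314 350 [-52.4  -1.3  -1.2]
314 370 [-52.9  -1.3   7. ]
320 284 [-20.1   1.1 -11.5]
320 287 [-21.2   1.1 -10.7]
320 290 [-24.6   1.  -10.9]
320 295 [-29.7   1.  -11.2]
320 300 [-35.3   0.9 -11.8]
320 310 [-42.5   0.8 -11.5]
320 330 [-52.2   0.7  -9.1]
320 350 [-62.1   0.6  -7.8]
320 370 [-62.5   0.6  -0.3]
326 284 [-20.    3.5 -11.5]
326 287 [-22.8   3.4 -11.4]
326 290 [-24.1   3.4 -10.7]
326 295 [-29.5   3.2 -11. ]
326 300 [-35.6   3.1 -11.9]
326 310 [-41.5   2.9 -10.9]
326 330 [-58.8   2.4 -13. ]
326 350 [-69.    2.2 -12.4]
326 370 [-75.7   2.  -10.3]
```

Wrist depth puts the shut fingertips about 19 mm behind the reported TCP. `arm.tips_ahead` says 11 mm ahead, so they disagree by about 30 mm. The missed grasp fits the camera's figure: the tips passed above the 25 mm bar top. I'll reopen, go back down and measure the tip height before closing.

Call:
carry_out --rows '[{"x":0,"y":0,"z":0,"rx":0,"ry":0,"rz":0},{"x":0.07,"y":0,"z":0,"rx":0,"ry":0,"rz":0},{"x":0.15,"y":0,"z":0,"rx":0,"ry":0,"rz":0},{"x":0.22,"y":0,"z":0,"rx":0,"ry":0,"rz":0},{"x":0.26,"y":0,"z":0,"rx":0,"ry":0,"rz":0}]' --fingers -0.05

```text
t: 10.6
tcp_pos: [534.4, -322.8, 14.4]
ee_rot: [-0.199, -0.677, -0.202, 0.679]
contact_force: [0.6, 0.5, 0.2]
opening: 44.8
```

Call:
carry_out --rows '[{"x":0,"y":0,"z":0,"rx":0,"ry":0,"rz":0},{"x":0,"y":0,"z":0,"rx":0,"ry":0,"rz":0}]'

```text
t: 10.8
tcp_pos: [535.9, -325.0, 17.8]
ee_rot: [-0.2, -0.678, -0.201, 0.679]
contact_force: [0.6, 0.3, -0.3]
opening: 44.8
```

```bash
python3 - <<'E'
from plan import *
w=grab('wrist','w8');f=grab('side','d8');s=grab('scene','s8');D=w['depth'];K=w['camera_matrix'];p,R,o=pose()
v,u=np.mgrid[240:400,150:480];a=(u-K[0,2])/K[0,0];b=(v-K[1,2])/K[1,1];r=np.hypot(a,b);t=np.tan(r)/r
d=np.stack([a*t,b*t,np.ones_like(a)],-1)*D[240:400,150:480,None]
X=(d-w['t'])@w['R'];T=R.inv().apply((X-p).reshape(-1,3)).reshape(X.shape)
for n,m in(('L',T[...,1]<-15),('R',T[...,1]>15)):
    k=m&(np.abs(T[...,1])<40)&(T[...,2]>-14)&(T[...,2]<14)&(X[...,2]>12)&(D[240:400,150:480]>0)
    print(n,k.sum(),'tip tool-x max',np.percentile(T[k][:,0],[90,98,100]).round(1),'world z min',np.percentile(X[k][:,2],[0,2,10]).round(1))
print('bar top z',np.median(X[(np.abs(T[...,1])<6)&(X[...,2]>15)&(X[...,2]<35)][:,2]))
for nm,g in(('scene',s),('side',f)):
    P=cloud(g);Q=R.inv().apply((P-p).reshape(-1,3)).reshape(P.shape);k=(np.abs(Q[...,1])>15)&(np.abs(Q[...,1])<45)&(np.abs(Q[...,2])<16)&(P[...,2]>8)&(P[...,2]<150)&(g['depth']>0);print(nm,k.sum(),np.percentile(P[k][:,2],[0,1,5]).round(1) if k.any() else '')
plan([[(536.5,-325.2,-5,-147)],[(536.5,-325.2,-13,-147)]])
E
```

```text
L 4175 tip tool-x max [-30.3 -22.8 -18. ] world z min [37.4 42.3 49.8]
R 4657 tip tool-x max [-30.9 -23.  -17.8] world z min [37.4 42.6 50.5]
bar top z 25.60256161299686
scene 881 [40.8 44.3 50.3]
side 266 [37.1 39.  42.3]
t 10.95 p [ 537.2 -325.8   19.5] z-yaw -147.1 down -1.0 open 44.9 F [-0.7 -0.3  0.2] q7 0.26
  [ 0.049 -0.002  0.001] [-0.001 -0.    -0.001]
--
  [0.016 0.    0.   ] [0. 0. 0.]
--
```

All three cameras agree that the tips are at z≈37 with the reported TCP at 19.5. I'll use tips = TCP − 18 mm from here on and descend to a reported TCP of about −9.

Call:
carry_out --rows '[{"x":0.02,"y":0,"z":0,"rx":0,"ry":0,"rz":0},{"x":0.04,"y":0,"z":0,"rx":0,"ry":0,"rz":0},{"x":0.056,"y":0,"z":0,"rx":0,"ry":0,"rz":0},{"x":0.056,"y":0,"z":0,"rx":0,"ry":0,"rz":0}]'

```text
t: 11.35
tcp_pos: [535.7, -324.1, -11.3]
ee_rot: [-0.2, -0.678, -0.201, 0.679]
contact_force: [0.5, -0.2, -0.1]
opening: 44.6
```

Call:
carry_out --rows '[{"x":0,"y":0,"z":0,"rx":0,"ry":0,"rz":0},{"x":0,"y":0,"z":0,"rx":0,"ry":0,"rz":0},{"x":0,"y":0,"z":0,"rx":0,"ry":0,"rz":0},{"x":0,"y":0,"z":0,"rx":0,"ry":0,"rz":0},{"x":0,"y":0,"z":0,"rx":0,"ry":0,"rz":0}]' --fingers 1 --force 110

```text
t: 11.85
tcp_pos: [536.6, -325.5, -9.3]
ee_rot: [0.201, 0.678, 0.2, -0.678]
contact_force: [-0.8, -0.4, 3.8]
opening: 17.2
```

Call:
carry_out --rows '[{"x":-0.03,"y":0,"z":0,"rx":0,"ry":0,"rz":0},{"x":-0.08,"y":0,"z":0,"rx":0,"ry":0,"rz":0},{"x":-0.15,"y":0,"z":0,"rx":0,"ry":0,"rz":0},{"x":-0.23,"y":0,"z":0,"rx":0,"ry":0,"rz":0},{"x":-0.28,"y":0,"z":0,"rx":0,"ry":0,"rz":0}]'

```text
t: 12.35
tcp_pos: [536.8, -325.4, 133.1]
ee_rot: [0.201, 0.679, 0.2, -0.678]
contact_force: [0.6, -0.8, -3.4]
opening: 17.2
```

```bash
python3 - <<'E'
from plan import *
plan([[(580,-190,130,-115)],[(630,-40,130,-84)],[(630,-10,130,-84)]])
E
```

```text
t 12.35 p [ 536.8 -325.4  133.1] z-yaw -147.1 down -1.0 open 17.2 F [ 0.6 -0.8 -3.4] q7 0.14
  [ 0.006 -0.18  -0.22 ] [-0.356 -0.    -0.001]
--
  [ 0.    -0.036 -0.314] [-0.344  0.     0.   ]
--
  [ 0.     0.006 -0.06 ] [0. 0. 0.]
--
```

Call:
carry_out --rows '[{"x":0,"y":-0.06,"z":-0.07,"rx":-0.09,"ry":0,"rz":0},{"x":0,"y":-0.12,"z":-0.14,"rx":-0.18,"ry":0,"rz":0},{"x":0,"y":-0.17,"z":-0.2,"rx":-0.27,"ry":0,"rz":0},{"x":0,"y":-0.18,"z":-0.22,"rx":-0.356,"ry":0,"rz":0},{"x":0,"y":-0.18,"z":-0.22,"rx":-0.356,"ry":0,"rz":0}]'

```text
t: 12.85
tcp_pos: [580.9, -185.7, 130.3]
ee_rot: [0.381, 0.596, 0.382, -0.595]
contact_force: [-0.2, -0.6, -3.2]
opening: 17.4
```

Call:
carry_out --rows '[{"x":0,"y":-0.01,"z":-0.08,"rx":-0.09,"ry":0,"rz":0},{"x":0,"y":-0.02,"z":-0.16,"rx":-0.18,"ry":0,"rz":0},{"x":0,"y":-0.03,"z":-0.24,"rx":-0.26,"ry":0,"rz":0},{"x":0,"y":-0.036,"z":-0.3,"rx":-0.344,"ry":0,"rz":0},{"x":0,"y":-0.036,"z":-0.314,"rx":-0.344,"ry":0,"rz":0}]'

```text
t: 13.35
tcp_pos: [630.8, -36.0, 130.1]
ee_rot: [0.525, 0.473, 0.526, -0.472]
contact_force: [0.1, 1.2, -3.4]
opening: 17.7
```

Call:
carry_out --rows '[{"x":0,"y":0,"z":-0.02,"rx":0,"ry":0,"rz":0},{"x":0,"y":0,"z":-0.02,"rx":0,"ry":0,"rz":0}]'

```text
t: 13.55
tcp_pos: [627.8, -30.4, 130.0]
ee_rot: [0.524, 0.474, 0.525, -0.475]
contact_force: [0.0, -0.2, -2.9]
opening: 17.3
```

```bash
python3 - <<'E'
from plan import *
w=grab('wrist','w9');s=grab('scene','s9')
plan([])
E
```

```text
t 13.65 p [628.  -32.1 130.3] z-yaw -84.3 down -1.0 open 17.2 F [-0.1 -0.7 -2.6] q7 0.52
```

View pics/w9.png

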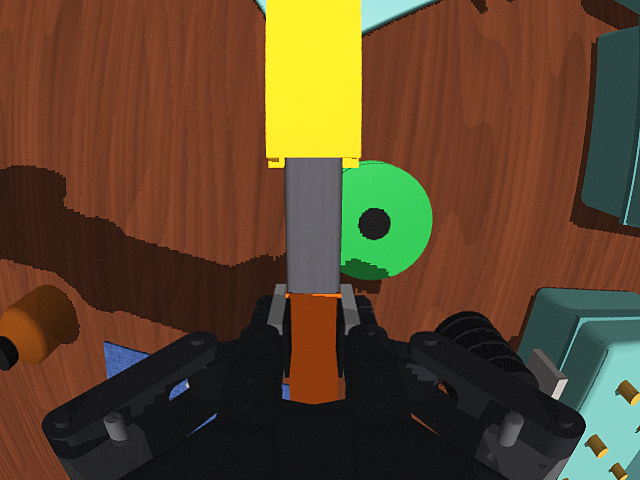

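The bar is held and lies along the tool axis: the channel is centred at pixel column 314 and the principal point is at 313. The channel hides the lever in this view, so I'll measure the lever in the scene view against the bar.

```bash
python3 - <<'E'
from plan import *
s=ld('scene');c=s['pixels'][190:310,300:460,::-1];cv2.imwrite('pics/c9.png',cv2.resize(c,None,fx=5,fy=5,interpolation=cv2.INTER_NEAREST))
E
```

```text
(no output)
```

View pics/c9.png

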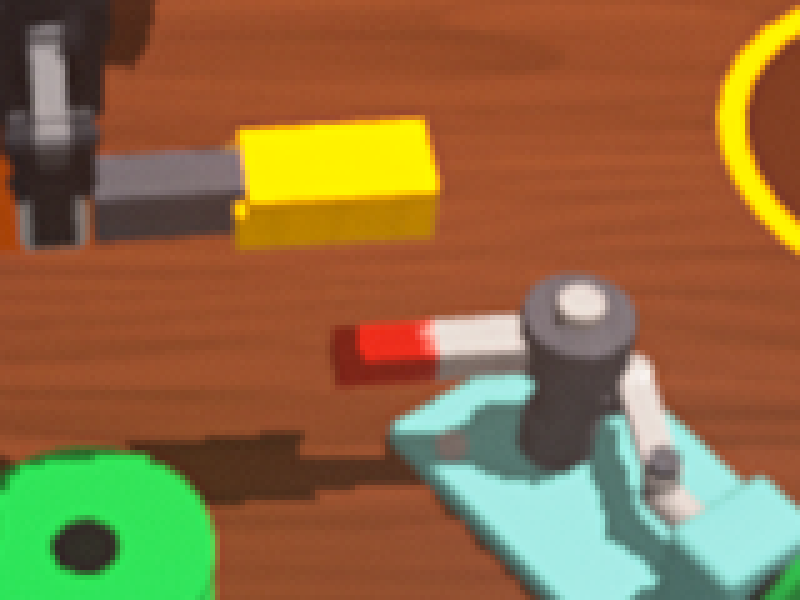

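```bash
python3 - <<'E'
from plan import *
s=ld('scene')
r=lambda x,y,z: ray(s,300+x/5,190+y/5,z).round(1)
P=r(579.5,316,90);P2=r(581,301,95);print('hub',P,'pin@95',P2)
for n,x,y in (('tipb',333,326),('tipf',335,362),('tip',334,344),('b',525,315),('f',437,357),('bm',437,320)): print(n,r(x,y,76))
t=r(334,344,76);d=t-P;print('dist',np.hypot(*d[:2]),'ang',np.degrees(np.arctan2(d[1],d[0])))
C=[r(x,y,164.6) for x,y in ((237,130),(427,117),(440,190),(245,205))];print('chan corners',C)
a=(C[1]+C[2])/2;b=(C[0]+C[3])/2;print('chan end',a,'len',np.linalg.norm(a-b),'dir',np.degrees(np.arctan2(*(a-b)[[1,0]])),'mid',(a+b)/2)
p,R,o=pose();zz=R.as_matrix()[:,2];print('expected chan mid',(p-95*zz).round(1),'end',(p-125*zz).round(1))
# w1 view cross-check
im=cv2.imread('pics/w1.png');hsv=cv2.cvtColor(im,cv2.COLOR_BGR2HSV);w={'camera_matrix':s['camera_matrix']*0+np.array([[371.648,0,313.27],[0,371.648,236.51],[0,0,1]]),'R':np.array([[.802591783,.596528,-.00085647],[.572449,-.76979,.282356],[.167774,-.2271069,-.9593093]])}
w['t']=-w['R']@np.array([540.661,27.314,373.771])
m=cv2.inRange(hsv,(0,180,90),(6,255,255));m[:100]=0;m[200:]=0;m[:,:390]=0;m[:,470:]=0
c=max(cv2.findContours(m,0,1)[0],key=cv2.contourArea)[:,0];q=np.array([ray(w,a,b,76,True)[:2] for a,b in c],np.float32);print(cv2.minAreaRect(q),cv2.boxPoints(cv2.minAreaRect(q)))
g=im[45:100,435:500];cv2.imwrite('pics/hub.png',cv2.resize(im[40:170,395:515],None,fx=5,fy=4.6,interpolation=0))
E
```

```text
hub [619.9 148.9  90. ] pin@95 [617.5 149.   95. ]
tipb [613.3  65.8  76. ]
tipf [629.7  65.8  76. ]
tip [621.6  65.8  76. ]
b [607.4 133.1  76. ]
f [627. 101.  76.]
bm [610.  102.2  76. ]
dist 83.117386869415 ang -88.82804764285713
chan corners [array([606.6,  30.3, 164.6]), array([600. ,  92.2, 164.6]), array([633.2,  94.2, 164.6]), array([640.4,  32.5, 164.6])]
chan end [616.6  93.2 164.6] len 62.184001157854105 dir 96.37071693189401 mid [620.05  62.3  164.6 ]
expected chan mid [618.5  62.4 130.1] end [615.5  92.3 130.1]
((618.1490478515625, 81.07051086425781), (19.771379470825195, 35.743892669677734), 3.9853899478912354) [[607.04517   98.212166]
 [609.5294    62.554707]
 [629.2529    63.928856]
 [626.7687    99.58632 ]]
```

```bash
python3 - <<'E'
from plan import *
plan([[(627,-10,130,-85)],[(627,-10,72,-85)]])
E
```

```text
t 13.65 p [628.  -32.1 130.3] z-yaw -84.3 down -1.0 open 17.2 F [-0.1 -0.7 -2.6] q7 0.52
  [ 0.     0.002 -0.044] [0.008 0.001 0.001]
--
  [0.116 0.    0.   ] [0. 0. 0.]
--
```

Call:
carry_out --rows '[{"x":0,"y":0.002,"z":-0.02,"rx":0.008,"ry":0,"rz":0},{"x":0,"y":0.002,"z":-0.044,"rx":0.008,"ry":0,"rz":0},{"x":0.04,"y":0.002,"z":-0.044,"rx":0.008,"ry":0,"rz":0},{"x":0.08,"y":0.002,"z":-0.044,"rx":0.008,"ry":0,"rz":0},{"x":0.112,"y":0.002,"z":-0.044,"rx":0.008,"ry":0,"rz":0}]'

```text
t: 14.15
tcp_pos: [627.2, -6.4, 73.2]
ee_rot: [0.522, 0.476, 0.523, -0.476]
contact_force: [-0.5, -0.2, -2.0]
opening: 17.5
```

Call:
carry_out --rows '[{"x":0,"y":0,"z":0,"rx":0,"ry":0,"rz":0},{"x":0,"y":0,"z":0,"rx":0,"ry":0,"rz":0}]'

```text
t: 14.35
tcp_pos: [627.6, -7.8, 74.1]
ee_rot: [0.522, 0.477, 0.522, -0.477]
contact_force: [1.2, -0.2, -2.5]
opening: 17.3
```

```bash
python3 - <<'E'
from plan import *
s=grab('scene','s10');c=s['pixels'][205:305,320:453,::-1];cv2.imwrite('pics/c10.png',cv2.resize(c,None,fx=6,fy=6,interpolation=cv2.INTER_NEAREST))
plan([[(627,-10,50,-85)]])
E
```

```text
t 14.4 p [628.2  -8.   74.7] z-yaw -84.8 down -1.0 open 17.5 F [-0.4 -0.2 -2.2] q7 0.53
  [ 0.049 -0.003  0.004] [ 0.002  0.    -0.001]
--
```

View pics/c10.png

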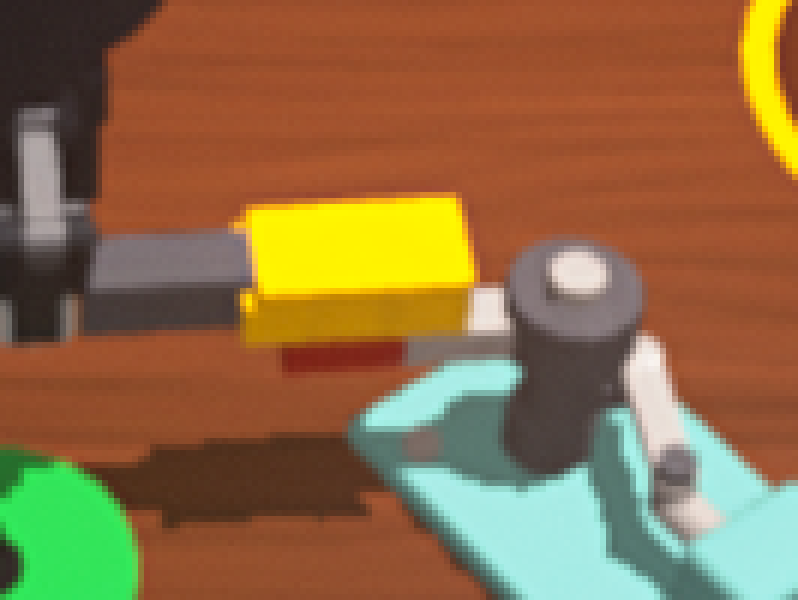

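```bash
python3 - <<'E'
from plan import *
s=ld('scene')
r=lambda x,y,z: ray(s,320+x/6,205+y/6,z).round(1)
zu=74.7+12.3
for n,x,y,z in (('chan f bot l',247,342,zu),('chan f bot r',468,330,zu),('chan f top l',247,297,zu+22),('chan f top r',472,285,zu+22),('chan b top l',248,207,zu+22),('chan b top r',460,194,zu+22),('lev f bot tip',284,373,62),('lev f bot',407,363,62),('lev f bot',515,356,62),('pin',579,273,95),('hub',576,289,90)): print(n,r(x,y,z))
E
```

```text
chan f bot l [638.3  55.1  87. ]
chan f bot r [633.1 117.6  87. ]
chan f top l [640.7  54.  109. ]
chan f top r [635.5 116.4 109. ]
chan b top l [606.6  55.3 109. ]
chan b top r [600.9 115.8 109. ]
lev f bot tip [628.8  67.2  62. ]
lev f bot [624.5 103.1  62. ]
lev f bot [621.5 134.8  62. ]
pin [618.2 149.5  95. ]
hub [619.9 149.1  90. ]
```

The scene view shows the channel over the lever with a lateral error of about 1.5 mm, inside the 4 mm of play. The lever's end is about 10 mm short of the closed end. Lowering now.

Call:
carry_out --rows '[{"x":0.012,"y":-0.003,"z":0.002,"rx":0,"ry":0,"rz":0},{"x":0.024,"y":-0.003,"z":0.002,"rx":0,"ry":0,"rz":0},{"x":0.036,"y":-0.003,"z":0.002,"rx":0,"ry":0,"rz":0},{"x":0.048,"y":-0.003,"z":0.002,"rx":0,"ry":0,"rz":0},{"x":0.048,"y":-0.003,"z":0.002,"rx":0,"ry":0,"rz":0}]'

```text
t: 14.9
tcp_pos: [625.4, -8.8, 49.1]
ee_rot: [0.522, 0.476, 0.523, -0.477]
contact_force: [-0.4, 0.1, -3.5]
opening: 17.2
```

```bash
python3 - <<'E'
from plan import *
s=grab('scene','s11');c=s['pixels'][205:305,320:453,::-1];cv2.imwrite('pics/c11.png',cv2.resize(c,None,fx=6,fy=6,interpolation=cv2.INTER_NEAREST))
P=np.array([614.5,149.5]);L=-84.8
def arc(a,rad=160): 
    th=L-a;return (*(P+rad*np.array([np.cos(np.radians(th)),np.sin(np.radians(th))])),50,th)
plan([[arc(a) for a in range(3,18,3)]]+[[arc(a0+a) for a in range(4,24,4)] for a0 in (15,35,55)]+[[arc(a) for a in (78,80,82)]])
print(arc(0),arc(78))
E
```

```text
t 14.95 p [625.8  -8.9  49.6] z-yaw -84.8 down -1.0 open 17.3 F [ 0.2  1.2 -2.6] q7 0.55
  [-0.001 -0.01   0.002] [ 0.034 -0.     0.001]
  [-0.001 -0.027  0.001] [ 0.067 -0.     0.001]
  [-0.001 -0.044 -0.001] [ 0.1   -0.     0.001]
  [-0.001 -0.06  -0.005] [ 0.134 -0.     0.001]
  [-0.001 -0.077 -0.008] [ 0.167 -0.     0.001]
--
  [ 0.    -0.022 -0.001] [0.044 0.    0.   ]
  [ 0.    -0.045 -0.003] [0.089 0.    0.   ]
  [ 0.    -0.067 -0.007] [0.133 0.    0.   ]
  [ 0.    -0.088 -0.012] [0.178 0.    0.   ]
  [ 0.    -0.109 -0.019] [0.222 0.    0.   ]
--
  [ 0.    -0.022 -0.001] [0.044 0.    0.   ]
  [ 0.    -0.045 -0.003] [0.089 0.    0.   ]
  [ 0.    -0.067 -0.007] [0.133 0.    0.   ]
  [ 0.    -0.088 -0.012] [0.178 0.    0.   ]
  [ 0.    -0.109 -0.019] [0.222 0.    0.   ]
--
  [ 0.    -0.022 -0.001] [0.044 0.    0.   ]
  [ 0.    -0.045 -0.003] [0.089 0.    0.   ]
  [ 0.    -0.067 -0.007] [0.133 0.    0.   ]
  [ 0.    -0.088 -0.012] [0.178 0.    0.   ]
  [ 0.    -0.109 -0.019] [0.222 0.    0.   ]
--
  [-0.    -0.017 -0.   ] [0.033 0.    0.   ]
  [-0.    -0.028 -0.001] [0.056 0.    0.   ]
  [-0.    -0.039 -0.002] [0.078 0.    0.   ]
--
(np.float64(629.0012128316448), np.float64(-9.84150377855525), 50, -84.8) (np.float64(461.655462060425), np.float64(102.18671199295258), 50, -162.8)
```

Call:
carry_out --rows '[{"x":0,"y":-0.01,"z":0.002,"rx":0.033,"ry":0,"rz":0},{"x":0,"y":-0.027,"z":0.001,"rx":0.067,"ry":0,"rz":0},{"x":0,"y":-0.044,"z":-0.001,"rx":0.1,"ry":0,"rz":0},{"x":0,"y":-0.06,"z":-0.005,"rx":0.134,"ry":0,"rz":0},{"x":0,"y":-0.077,"z":-0.008,"rx":0.167,"ry":0,"rz":0}]'

```text
t: 15.45
tcp_pos: [593.0, -8.8, 51.3]
ee_rot: [0.457, 0.545, 0.451, -0.539]
contact_force: [7.9, 1.0, -7.0]
opening: 17.4
```

```bash
cat > arc.py <<'E'
from plan import *
s=grab('scene','s12')
P=np.array([614.5,149.5]);L=-84.8
def arc(a,rad=160): 
    th=L-a;return (*(P+rad*np.array([np.cos(np.radians(th)),np.sin(np.radians(th))])),50,th)
p,R,o=pose();d=p[:2]-P;print('r',np.hypot(*d),'ang from open',L-np.degrees(np.arctan2(d[1],d[0])))
hsv=cv2.cvtColor(s['pixels'],cv2.COLOR_RGB2HSV);m=cv2.inRange(hsv,(0,180,60),(6,255,255));m[:200]=0;m[300:]=0;m[:,:340]=0;m[:,450:]=0
v,u=np.nonzero(m);print('red',len(u),ray(s,u.mean(),v.mean(),69).round(1) if len(u) else '')
E
python3 - <<'E'
from arc import *
plan([[arc(a) for a in (19,23,27,31,35)]])
E
```

```text
r 160.01262470896577 ang from open 13.46935482494166
red 0 
t 15.5 p [591.5  -8.8  51.2] z-yaw -100.2 down -1.0 open 17.4 F [ 5.9  0.1 -5.3] q7 0.38
  [ 0.002 -0.031 -0.   ] [ 0.04  -0.    -0.006]
  [ 0.002 -0.053 -0.003] [ 0.084 -0.    -0.006]
  [ 0.002 -0.075 -0.006] [ 0.129 -0.001 -0.006]
  [ 0.001 -0.097 -0.012] [ 0.173 -0.001 -0.006]
  [ 0.001 -0.118 -0.018] [ 0.217 -0.001 -0.006]
--
```

Call:
carry_out --rows '[{"x":0,"y":-0.026,"z":-0.001,"rx":0.044,"ry":0,"rz":0},{"x":0,"y":-0.05,"z":-0.003,"rx":0.089,"ry":0,"rz":0},{"x":0,"y":-0.073,"z":-0.007,"rx":0.133,"ry":0,"rz":0},{"x":0,"y":-0.095,"z":-0.012,"rx":0.178,"ry":0,"rz":0},{"x":0,"y":-0.116,"z":-0.019,"rx":0.222,"ry":0,"rz":0}]'

```text
t: 16.0
tcp_pos: [541.5, 6.4, 52.3]
ee_rot: [0.359, 0.617, 0.346, -0.609]
contact_force: [11.1, -5.7, -9.4]
opening: 17.1
```

```bash
python3 - <<'E'
from arc import *
plan([[arc(a) for a in (40,44,48,52,56)]])
E
```

```text
r 160.7015275414857 ang from open 32.96541260748256
red 0 
t 16.05 p [539.6   7.3  52. ] z-yaw -120.4 down -0.9998 open 17.2 F [10.4 -5.5 -7.5] q7 0.15
  [ 0.003 -0.039 -0.002] [ 0.049 -0.001 -0.012]
  [ 0.003 -0.062 -0.005] [ 0.094 -0.002 -0.012]
  [ 0.002 -0.084 -0.009] [ 0.138 -0.002 -0.012]
  [ 0.002 -0.105 -0.014] [ 0.183 -0.003 -0.012]
  [ 0.002 -0.126 -0.021] [ 0.227 -0.003 -0.012]
--
```

Call:
carry_out --rows '[{"x":0.002,"y":-0.028,"z":-0.001,"rx":0.044,"ry":0,"rz":0},{"x":0.002,"y":-0.052,"z":-0.004,"rx":0.089,"ry":0,"rz":0},{"x":0.002,"y":-0.076,"z":-0.008,"rx":0.133,"ry":0,"rz":0},{"x":0.002,"y":-0.098,"z":-0.013,"rx":0.178,"ry":0,"rz":0},{"x":0.002,"y":-0.119,"z":-0.02,"rx":0.222,"ry":0,"rz":0}]'

```text
t: 16.55
tcp_pos: [495.3, 40.9, 51.7]
ee_rot: [0.246, 0.671, 0.231, -0.66]
contact_force: [9.3, -11.7, -5.0]
opening: 17.5
```

```bash
python3 - <<'E'
from arc import *
plan([[arc(a) for a in (60,64,68,72,76)],[arc(79)]])
E
```

```text
r 161.4749829263435 ang from open 53.779187009404055
red 0 
t 16.6 p [493.4  42.7  51.2] z-yaw -140.7 down -0.9997 open 17.4 F [  8.1 -10.5  -4.4] q7 -0.13
  [ 0.002 -0.035 -0.004] [ 0.046 -0.005 -0.014]
  [ 0.001 -0.057 -0.006] [ 0.09  -0.005 -0.013]
  [ 0.001 -0.079 -0.01 ] [ 0.135 -0.006 -0.013]
  [ 0.    -0.101 -0.015] [ 0.179 -0.006 -0.013]
  [-0.    -0.122 -0.022] [ 0.223 -0.007 -0.013]
--
  [-0.    -0.017 -0.   ] [0.033 0.    0.   ]
--
```

Call:
carry_out --rows '[{"x":0,"y":-0.026,"z":-0.003,"rx":0.044,"ry":0,"rz":0},{"x":0,"y":-0.05,"z":-0.005,"rx":0.089,"ry":0,"rz":0},{"x":0,"y":-0.074,"z":-0.009,"rx":0.133,"ry":0,"rz":0},{"x":0,"y":-0.098,"z":-0.014,"rx":0.178,"ry":0,"rz":0},{"x":0,"y":-0.118,"z":-0.021,"rx":0.222,"ry":0,"rz":0}]'

```text
t: 17.1
tcp_pos: [457.8, 99.1, 50.1]
ee_rot: [0.123, 0.699, 0.12, -0.695]
contact_force: [3.1, -7.4, -4.1]
opening: 17.2
```

```bash
python3 - <<'E'
from arc import *
plan([[arc(a) for a in (78,80,82)]])
c=s['pixels'][190:310,300:460,::-1];cv2.imwrite('pics/c13.png',cv2.resize(c,None,fx=5,fy=5,interpolation=cv2.INTER_NEAREST))
E
```

```text
r 164.59889098015805 ang from open 77.41924722259544
red 0 
t 17.15 p [457.8  99.2  49.8] z-yaw -160.3 down -1.0 open 17.5 F [ 1.7 -7.9 -2. ] q7 -0.46
  [-0.    -0.003 -0.009] [ 0.028 -0.003 -0.004]
  [-0.    -0.014 -0.01 ] [ 0.05  -0.003 -0.004]
  [-0.    -0.025 -0.011] [ 0.072 -0.003 -0.004]
--
```

View pics/c13.png

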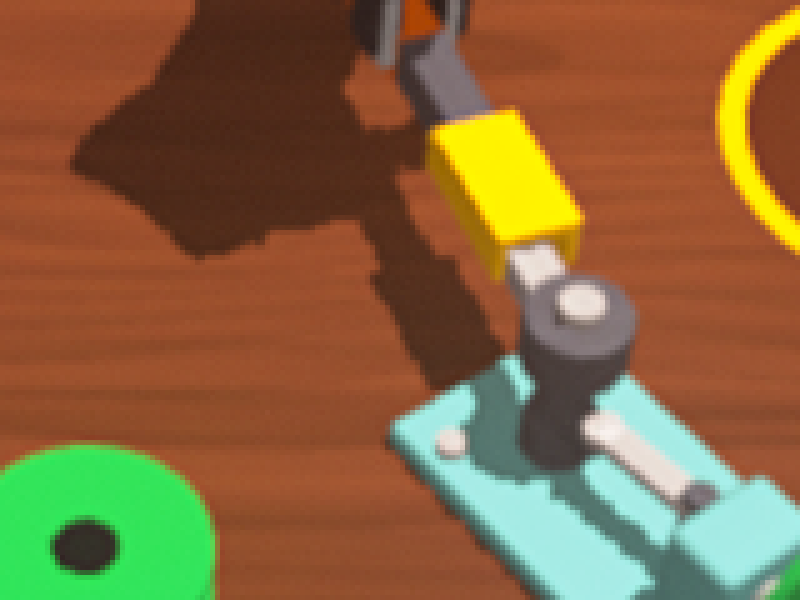

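The lever is nearly or fully over. I'll press a little further against the stop, then ease back.

Call:
carry_out --rows '[{"x":0,"y":-0.01,"z":-0.003,"rx":0.02,"ry":0,"rz":0},{"x":0,"y":-0.018,"z":-0.005,"rx":0.04,"ry":0,"rz":0},{"x":0,"y":-0.026,"z":-0.006,"rx":0.055,"ry":0,"rz":0}]'

```text
t: 17.45
tcp_pos: [456.8, 106.9, 50.2]
ee_rot: [0.094, 0.704, 0.086, -0.698]
contact_force: [3.2, -13.7, -4.8]
opening: 17.3
```

```bash
python3 - <<'E'
from arc import *
plan([[arc(a) for a in (76,)]])
E
```

```text
r 163.3404085013087 ang from open 80.09522726661898
red 0 
t 17.5 p [456.8 106.9  50.2] z-yaw -165.4 down -0.9999 open 17.4 F [  2.4 -13.6  -4.7] q7 -0.55
  [ 0.001  0.023 -0.008] [-0.051 -0.004 -0.009]
--
```

Call:
carry_out --rows '[{"x":0,"y":0.012,"z":0,"rx":-0.03,"ry":0,"rz":0},{"x":0,"y":0.02,"z":0,"rx":-0.05,"ry":0,"rz":0},{"x":0,"y":0.022,"z":0,"rx":-0.05,"ry":0,"rz":0}]'

```text
t: 17.8
tcp_pos: [457.8, 99.1, 50.0]
ee_rot: [0.122, 0.698, 0.118, -0.696]
contact_force: [-0.3, -6.2, -0.9]
opening: 17.1
```

```bash
python3 - <<'E'
from arc import *
plan([[arc(a) for a in (76,)]])
P3=cloud(s)
r=lambda n,x,y,z: print(n,ray(s,x,y,z).round(1))
m=cv2.inRange(hsv,(22,120,120),(35,255,255));m[:200]=0;m[260:]=0;m[:,:370]=0;m[:,425:]=0
X=P3[(m>0)&(P3[...,2]>72)];q=X[:,:2].astype(np.float32);print('chan rect',cv2.minAreaRect(q),'z',np.median(X[:,2]))
E
```

```text
r 164.61885834551623 ang from open 77.42042807955367
red 0 
t 17.85 p [457.7  99.2  50. ] z-yaw -160.5 down -1.0 open 17.6 F [ 0.  -7.6 -1.8] q7 -0.47
  [ 0.     0.008 -0.009] [ 0.003 -0.001 -0.004]
--
chan rect ((837.3436279296875, 87.28834533691406), (53.315528869628906, 659.9340209960938), 81.62446594238281) z 84.04323339891812
```

Call:
carry_out --rows '[{"x":0,"y":0.006,"z":0,"rx":0,"ry":0,"rz":0},{"x":0,"y":0.01,"z":0,"rx":0,"ry":0,"rz":0}]'

```text
t: 18.05
tcp_pos: [458.6, 98.4, 49.5]
ee_rot: [0.121, 0.697, 0.122, -0.696]
contact_force: [0.7, -0.1, -3.0]
opening: 17.8
```

```bash
python3 - <<'E'
from arc import *
plan([])
E
```

```text
r 163.91178466063369 ang from open 77.07375701479923
red 0 
t 18.1 p [458.7  98.5  49.5] z-yaw -160.2 down -1.0 open 17.6 F [-0.3 -1.6 -2.6] q7 -0.46
```

Side force is now near zero and the lever isn't pushing back. Lifting off.

Call:
carry_out --rows '[{"x":-0.02,"y":0,"z":0,"rx":0,"ry":0,"rz":0},{"x":-0.05,"y":0,"z":0,"rx":0,"ry":0,"rz":0},{"x":-0.1,"y":0,"z":0,"rx":0,"ry":0,"rz":0},{"x":-0.15,"y":0,"z":0,"rx":0,"ry":0,"rz":0},{"x":-0.18,"y":0,"z":0,"rx":0,"ry":0,"rz":0}]'

```text
t: 18.6
tcp_pos: [458.5, 99.8, 140.6]
ee_rot: [0.122, 0.697, 0.123, -0.696]
contact_force: [0.4, -0.2, -3.1]
opening: 17.2
```

```bash
python3 - <<'E'
from arc import *
plan([[(500,-40,140,-160)],[(530,-200,140,-147)],[(536.5,-325,140,-147)],[(536.5,-325,-8,-147)]])
p,R,o=pose()
E
```

```text
r 162.66348290535674 ang from open 77.43075365814595
red 142 [541.8 125.6  69. ]
t 18.65 p [459.6  99.9 141.8] z-yaw -160.1 down -1.0 open 17.3 F [-0.3  0.6 -1.8] q7 -0.67
  [0.003 0.291 0.019] [-0.001 -0.002  0.001]
--
  [0.    0.321 0.053] [-0.144  0.     0.   ]
--
  [-0.     0.217  0.125] [0. 0. 0.]
--
  [0.296 0.    0.   ] [0. 0. 0.]
--
```

Red end now at (542,126), about 77° from open: the lever is over. Carrying the bar back.

Call:
carry_out --rows '[{"x":0,"y":0.07,"z":0.005,"rx":0,"ry":0,"rz":0},{"x":0,"y":0.14,"z":0.01,"rx":0,"ry":0,"rz":0},{"x":0,"y":0.21,"z":0.015,"rx":0,"ry":0,"rz":0},{"x":0,"y":0.29,"z":0.019,"rx":0,"ry":0,"rz":0},{"x":0,"y":0.291,"z":0.019,"rx":0,"ry":0,"rz":0}]'

```text
t: 19.15
tcp_pos: [500.7, -47.5, 140.0]
ee_rot: [0.121, 0.698, 0.118, -0.696]
contact_force: [0.2, 0.3, -2.3]
opening: 17.5
```

Call:
carry_out --rows '[{"x":0,"y":0.08,"z":0.01,"rx":-0.04,"ry":0,"rz":0},{"x":0,"y":0.16,"z":0.02,"rx":-0.08,"ry":0,"rz":0},{"x":0,"y":0.24,"z":0.04,"rx":-0.12,"ry":0,"rz":0},{"x":0,"y":0.321,"z":0.053,"rx":-0.144,"ry":0,"rz":0},{"x":0,"y":0.321,"z":0.053,"rx":-0.144,"ry":0,"rz":0}]'

```text
t: 19.65
tcp_pos: [528.9, -208.8, 140.2]
ee_rot: [0.2, 0.68, 0.195, -0.678]
contact_force: [-0.0, 0.7, -2.1]
opening: 17.2
```

Call:
carry_out --rows '[{"x":0,"y":0.07,"z":0.04,"rx":0,"ry":0,"rz":0},{"x":0,"y":0.14,"z":0.08,"rx":0,"ry":0,"rz":0},{"x":0,"y":0.2,"z":0.115,"rx":0,"ry":0,"rz":0},{"x":0,"y":0.217,"z":0.125,"rx":0,"ry":0,"rz":0},{"x":0,"y":0.217,"z":0.125,"rx":0,"ry":0,"rz":0}]'

```text
t: 20.15
tcp_pos: [533.7, -327.4, 138.7]
ee_rot: [-0.199, -0.678, -0.199, 0.679]
contact_force: [-0.5, 0.2, -3.1]
opening: 17.2
```

```bash
python3 - <<'E'
from plan import *
w=grab('wrist','w14');p,R,o=pose()
hsv=cv2.cvtColor(w['pixels'],cv2.COLOR_RGB2HSV);m=cv2.inRange(hsv,(22,120,120),(35,255,255));k,l,s,c=cv2.connectedComponentsWithStats(m);i=1+np.argmax(s[1:,4])
cc=max(cv2.findContours((l==i).astype(np.uint8),0,1)[0],key=len)[:,0];print(s[i])
q=np.array([ray(w,a,b,p[2]+12.3+22,True)[:2] for a,b in cc if b>3],np.float32);print(cv2.minAreaRect(q))
# tilt: depths along roof
K=w['camera_matrix']
for v in range(s[i,1]+8,s[i,1]+s[i,3]-12,20):
    u=int(c[i,0]);a=(u-K[0,2])/K[0,0];b=(v-K[1,2])/K[1,1];r=np.hypot(a,b);t=np.tan(r)/r;print((w['R'].T@(np.array([a*t,b*t,1])*w['depth'][v,u]-w['t'])).round(1))
plan([[(536.5,-325,40,-147)],[(536.5,-325,-8.5,-147)]])
E
```

```text
[  265     0    97   168 15242]
((608.3336791992188, -279.42034912109375), (57.59193420410156, 32.21385192871094), 32.60515213012695)
[ 630.8 -265.   173. ]
[ 624.5 -269.   173. ]
[ 618.2 -273.1  174.2]
[ 612.5 -276.7  173.3]
[ 606.7 -280.5  173.3]
[ 601.  -284.1  172.6]
[ 595.2 -287.8  172.1]
[ 589.5 -291.5  172.4]
t 20.2 p [ 533.9 -325.   138.3] z-yaw -147.2 down -1.0 open 17.3 F [ 0.7 -0.7 -2.3] q7 0.12
  [ 0.197  0.003 -0.004] [-0.002 -0.     0.002]
--
  [0.097 0.    0.   ] [0. 0. 0.]
--
```

Call:
carry_out --rows '[{"x":0.05,"y":0.003,"z":-0.004,"rx":0,"ry":0,"rz":0},{"x":0.1,"y":0.003,"z":-0.004,"rx":0,"ry":0,"rz":0},{"x":0.15,"y":0.003,"z":-0.004,"rx":0,"ry":0,"rz":0},{"x":0.19,"y":0.003,"z":-0.004,"rx":0,"ry":0,"rz":0},{"x":0.22,"y":0.003,"z":-0.004,"rx":0,"ry":0,"rz":0}]'

```text
t: 20.7
tcp_pos: [536.8, -322.5, 27.1]
ee_rot: [-0.199, -0.678, -0.202, 0.678]
contact_force: [-0.2, -0.2, -3.6]
opening: 17.4
```

Call:
carry_out --rows '[{"x":0.02,"y":0,"z":0,"rx":0,"ry":0,"rz":0},{"x":0.04,"y":0,"z":0,"rx":0,"ry":0,"rz":0},{"x":0.055,"y":0,"z":0,"rx":0,"ry":0,"rz":0},{"x":0.065,"y":0,"z":0,"rx":0,"ry":0,"rz":0},{"x":0.065,"y":0,"z":0,"rx":0,"ry":0,"rz":0}]'

```text
t: 21.2
tcp_pos: [536.5, -326.5, -3.6]
ee_rot: [-0.199, -0.678, -0.2, 0.678]
contact_force: [0.6, 0.0, -3.3]
opening: 17.1
```

```bash
python3 - <<'E'
from plan import *
plan([[(536.5,-325,-9,-147)]])
E
```

```text
t 21.2 p [ 536.5 -326.5   -3.6] z-yaw -147.2 down -1.0 open 17.1 F [ 0.6  0.  -3.3] q7 0.27
  [ 0.011 -0.003 -0.002] [-0.003  0.     0.   ]
--
```

Call:
carry_out --rows '[{"x":0.005,"y":0,"z":0,"rx":0,"ry":0,"rz":0},{"x":0.01,"y":0,"z":0,"rx":0,"ry":0,"rz":0},{"x":0.012,"y":0,"z":0,"rx":0,"ry":0,"rz":0},{"x":0.012,"y":0,"z":0,"rx":0,"ry":0,"rz":0}]'

```text
t: 21.6
tcp_pos: [536.7, -326.7, -9.2]
ee_rot: [0.199, 0.678, 0.199, -0.678]
contact_force: [0.8, -1.0, -1.9]
opening: 17.2
```

Call:
carry_out --rows '[{"x":0,"y":0,"z":0,"rx":0,"ry":0,"rz":0},{"x":0,"y":0,"z":0,"rx":0,"ry":0,"rz":0},{"x":0,"y":0,"z":0,"rx":0,"ry":0,"rz":0},{"x":0,"y":0,"z":0,"rx":0,"ry":0,"rz":0}]' --fingers -0.05 --force 40

```text
t: 22.0
tcp_pos: [536.8, -326.9, -9.0]
ee_rot: [0.2, 0.679, 0.199, -0.678]
contact_force: [-0.6, 0.2, 0.2]
opening: 45.0
```

Call:
carry_out --rows '[{"x":-0.03,"y":0,"z":0,"rx":0,"ry":0,"rz":0},{"x":-0.1,"y":0,"z":0,"rx":0,"ry":0,"rz":0},{"x":-0.2,"y":0,"z":0,"rx":0,"ry":0,"rz":0},{"x":-0.3,"y":0,"z":0,"rx":0,"ry":0,"rz":0},{"x":-0.4,"y":0,"z":0,"rx":0,"ry":0,"rz":0}]'

```text
t: 22.5
tcp_pos: [536.0, -326.7, 193.6]
ee_rot: [0.199, 0.679, 0.199, -0.678]
contact_force: [1.0, 0.0, 0.8]
opening: 44.8
```

Call:
carry_out --rows '[{"x":-0.1,"y":-0.1,"z":0,"rx":0,"ry":0,"rz":0},{"x":-0.15,"y":-0.15,"z":0,"rx":0,"ry":0,"rz":0},{"x":-0.15,"y":-0.15,"z":0,"rx":0,"ry":0,"rz":0},{"x":-0.15,"y":-0.15,"z":0,"rx":0,"ry":0,"rz":0}]'

```text
t: 22.9
tcp_pos: [496.3, -263.0, 267.3]
ee_rot: [0.2, 0.679, 0.2, -0.677]
contact_force: [-0.2, 0.1, -0.2]
opening: 44.7
```

```bash
sed 's/^f=ld/#/' m.py >/dev/null; python3 - <<'E'
from plan import *
s=grab('scene','s15');plan([])
E
sed -i 's/(310,200,375,245)/(440,130,545,235)/; s/(355,245,400,275)/(355,215,430,275)/' m.py; python3 m.py | grep -v '^mat'
```

```text
t 22.95 p [ 496.2 -263.4  266.2] z-yaw -147.2 down -1.0 open 44.6 F [-0.6 -0.4  0.2] q7 -0.07
bobtop 1061 med [446.8 332.   85.1] min [403. 295.  14.] max [481. 371.  88.]
bobtop circ ((442.2037353515625, 332.96343994140625), 45.53148651123047) rect ((442.5191955566406, 333.02587890625), (81.93741607666016, 90.45291900634766), 75.52916717529297)
flat 1996 med [682.4 -19.9  24.9] min [632. -61.   1.] max [715.  20.  27.]
flat circ ((680.3262939453125, -19.027206420898438), 52.276615142822266) rect ((680.168701171875, -20.965641021728516), (88.61319732666016, 103.29652404785156), 89.87371826171875)
circle 919 med [4.785e+02 3.214e+02 2.000e-01] min [345. 241.  -2.] max [539. 435.   3.]
circle circ ((441.3840026855469, 339.4393005371094), 101.42105102539062) rect ((447.3971862792969, 336.14617919921875), (199.0807647705078, 187.8909149169922), 72.28608703613281)
red 145 med [544.8 124.3  74.8] min [460. 115.  -1.] max [560. 140.  77.]
red circ ((550.9774169921875, 124.64635467529297), 20.95157241821289) rect ((549.9683227539062, 124.92774200439453), (37.712520599365234, 23.1184139251709
[... 957 characters left out ...]
  12.]
  return _methods._mean(a, axis=axis, dtype=dtype,
  ret = um.true_divide(
Traceback (most recent call last):
  File "m.py", line 25, in <module>
    m=np.zeros((480,640),bool);m[245:275,355:402]=1;m&=(P[...,2]>70)&(P[...,2]<80);st('levertop',m)
                                                                                   ~~^^^^^^^^^^^^^^
  File "m.py", line 6, in st
    q=P[m&(f['depth']>0)];print(n,m.sum(),'med',np.median(q,0).round(1),'min',np.percentile(q,2,axis=0).round(),'max',np.percentile(q,98,axis=0).round())
                                                                              ~~~~~~~~~~~~~^^^^^^^^^^^^
IndexError: index -1 is out of bounds for axis 0 with size 0
```

View pics/s15.png

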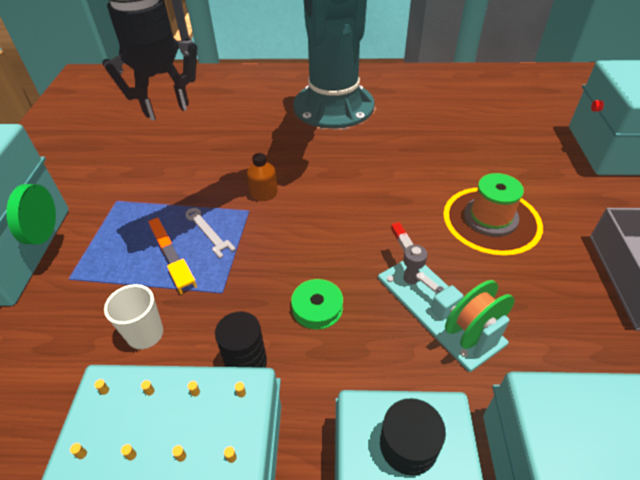

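The final scene shows the bobbin upright inside the circle (498,205), the lever over (400,235), the bar flat on the mat (172,255) and everything else unmoved. Handing in.

```bash
python3 -c "
from bench import arm
print(arm.sign_off())"
```

```text
the job is handed in; nothing more can be done
None
```

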